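Take the sprung roller out of a bench roller rest with the forked release key

ROBOT

A 6-joint arm with a two-finger parallel gripper is mounted at the origin on a cart in front of the work surface, level with it; the furniture and walls round the work are solid. World frame = base frame: x ahead of the robot, y to its left, z up, the work surface at z = 0. Lengths are in m, angles in degrees, forces in N, time in s.
With the tool pointing down it reaches from about 0.4 to 0.825 m from the base axis. Payload 7 kg.
Tool frame: the origin (TCP) lies midway between the tips of the shut fingers; the grasp point (between the pads) lies 19 mm behind it (grip_depth is the distance from the TCP to the grasp point, in m); z points along the fingers, y is the direction in which the jaws open and shut (so a half turn about z gives the same grasp; the last joint's range is limited). The gripper opens to 88 mm and grips with 3 to 60 N. Pads are 19 mm wide; open, the fingers measure 130 mm over their backs; the gripper's body (78 mm by 193 mm) begins 47 mm behind the grasp point.
Start: joints at [84.632, 20.546, 0.682, 0, -70.136, -16.507], TCP at [0.252, 0.626, 0.198] pointing down, gripper open.
Joint ranges: [-176.03, 176.03], [-82.01, 121.73], [-58.28, 71.71], [-173.87, 95.51], [-174.79, -0.11], [-173.66, 173.66]. Speed limits (degrees/s): [136.94, 136.94, 172.46, 180, 180, 180].

INTERFACE

Orientations are given as [roll, pitch, yaw] about the fixed x, y, z axes, in that order (R = Rz(yaw) Ry(pitch) Rx(roll)).
In Python, from plant import * gives the robot as it stands.
- The arm moves only by the shell command python3 -m inch 'ROWS'. ROWS is JSON, a list of rows, each an object of numbers: "ax", "ay", "az": the turn, a rotation vector about the tool's x, y, z in degrees; "dx", "dy", "dz": the shift along the tool's x, y, z in mm; "fingers": the finger opening in mm, from 0 to 87.6. In form: [{"ax": .., "ay": .., "az": .., "dx": .., "dy": .., "dz": .., "fingers": ..}, ...]. A call has 1 to 8 rows; each row is the pose to reach, as a shift and turn from the pose commanded when the call began, along the tool's axes at that moment; what a row does not reach only later rows make up. A row lasts 1/8 s, in which the tool goes at most 62.5 mm and 10.7 degrees, less where a joint would pass 70% of its speed; a pose out of reach is approached as far as the arm can. A call with a gripper value outside its range is refused whole. The fingers move at their own pace and stop on an object; the grip force is fixed at half the most. Time passes only in rows, so rows that repeat a pose let the fingers close. It gives the time, the measured TCP pose, the force and the opening at its end, in the units of the state.
- get_obs(): the state, without advancing time (a new reading comes with each control period).
- snapshot(name): name is "scene" or "top" or "wrist"; returns a dict with "image" (400x640x3 uint8, red, green, blue), "fx", "fy", "cx", "cy" (pixels), "rvec" (rotation vector, rad) and "tvec" (3), from world to camera coordinates, as OpenCV has them. Camera axes: x right, y down, z forward; pixel columns grow to the right and rows downward; lengths in m; the calibration is good to about 2 mm. A picture is of the moment at which its call begins. There is no depth.
- close_job(): hands the job in, once; it reports no verdict.
Trained networks look in the newest picture that a camera, given by its name, has taken for a name from the list of things; names that differ only in an ending like _2 or _b are one class to them, and where a whole thing is asked for, a point or a joint stands for the part that bears it (a point fixed in the world has none). Each returns a list of dicts, best first, with "score" (0 to 1); they miss things now and then, are a little off and sometimes report something else, mostly with a low value. They report only what shows in the picture. A call takes as long as a camera call.
- search_frame(target, camera): "bbox" ([centre column, centre row, width, height] in pixels, round what is visible of it).
- trace(target, camera): "mask" (400x640 bool, what is visible of it) and "bbox" ([centre column, centre row, width, height] in pixels, round what is visible of it).
- landmark_of(target, camera): "position" ([column, row] in pixels: a listed point, or the origin of a listed thing).
The state is a dict: "clock": time; "joint_pos": joint angles; "qvel": joint speeds; "tau": joint torques, N m; "tool_pos": TCP position; "orientation": TCP orientation; "force": force on the tool from outside, world axes, zero at the start; "moment": the same for the moment, N m; "opening": finger opening in m.
Only numpy, scipy, OpenCV 4.12 (cv2) and the standard library are available. Lean on these libraries where they do the work, as an engineer would, in place of code of your own. Each camera call takes 0.05 s, during which the arm holds its last target.

TASK

Take the rubber roller out of the bench roller rest: with the forked release key, gently press the brass collar of its spring pin in towards the roller until the pin has left its hole, and while it is held in, lift that end of the roller up clear of the hole with the fork. Then lay the key down on the bench, clear of the tray, and lay the roller in the blue parts tray without dropping it. Never force the collar or the rest with the key, and leave the sanding block, the canister and the tape where they are.

Things in the scene. Friction and masses are not known exactly. Their poses are not given: they have to be found in the camera images.
- roller_rest: grey two-cheek roller rest screwed to the bench; dark base plate 64 x 169 x 8 mm. Origin under the roller at bench height; z up, y along the roller's axis (+y to the plain cheek), x across, away from the robot give or take the yaw. The roller's axis lies 55 mm up. Sprung cheek at y = -87 to -79 mm, 48 mm wide; plain cheek at y = 51 to 57 mm, 74 mm high. Nothing stands before it (-x)
- pin_hole (a point): centre of the hole for the spring pin, at the inner face (y = -79 mm) of the sprung cheek: 10 mm round, through the 8 mm cheek, centre 56 mm up (the pin rests on its lower edge, 55 mm up)
- notch (a point): bottom of the 16 mm wide open notch in the top of the sprung cheek, right above the hole, 68 mm up (horns beside it to 78 mm). The freed pin can be left resting in it, its axis then 72 mm up, 17 mm higher than in the hole, while the key is laid down; the roller then leans by about 0.12 rad
- plain_slot (a point): bottom of the slot in the plain cheek, 50 mm up, 13 mm wide, open at the top: the plain journal just lies in it, free to tip and to be lifted out
- roller_mid (a point): centre of the loose roller, on its axis: black rubber tube 40 mm diameter, 90 mm long, 0.25 to 0.38 kg; y along the axis, +y to the plain end. That end has a 10 mm journal with an 18 mm shoulder at 49 mm and an 18 mm head at 59 to 63 mm from the centre, one each side of the plain cheek: so the roller has about 2 mm of play either way along y and stands anywhere in it
- sprung_cap (a point): centre of the roller's end face at the sprung end (-y), 45 mm from its centre; 55 mm up at the start, 67 mm when the pin rests in the notch. Beyond it runs the 8 mm spring pin, to 85 mm from the centre, 4 to 8 mm deep in its hole, with a brass set collar, 20 mm diameter, 4 mm thick: its outer face is 57.5 to 66.5 mm from the centre (it differs and is not measured), which leaves 10 to 23 mm of bare pin by the cheek for the fork
- spring_mouth (a point): where the pin enters the roller, 47 mm from its centre. Pressed in (+y), the collar first shifts the whole roller through its play with little force, then the pin slides in: the spring starts at 2.5 N and rises to 8.5 N at 6 mm, a hard stop. The pin has left its hole once the play is taken up and it is 4 mm in or more (6.5 N to 8.5 N). Over 14 N bends it
- key_handle (a point): centre of the handle of the loose forked release key, 15 mm above its underside as it lies on the bench; x along the key to the fork, z up. Wooden handle 110 mm long (x = -55 to 55), 24 mm wide in y with parallel sides, 30 mm high; grip it firmly across the width, best near its front (x = 30 mm). Key 0.15 kg
- fork_slot (a point): middle of the fork's slot, 103 mm in front of the handle's centre, at the same height. The flat steel fork (4 mm thick in y, 23 mm high) stands on edge, one 6 mm prong above the other; slot 11 mm high, open to the front, root 8 mm behind this point, prong tips 10 mm ahead. Offered level from the front (-x) it passes over the pin, one prong under it, so it can press the collar and also carry the pin
- parts_tray: blue open parts tray, fixed, 220 mm (x) x 140 mm (y), 28 mm high, wall and floor 4 mm thick; origin under its centre at bench height
- sanding_block: cork sanding block, 60 x 106 x 33 mm, loose bystander; origin under its centre
- steel_canister: steel canister with a lid knob, 62 mm diameter, 115 mm high, loose bystander; origin under its centre
- tape_roll: roll of pale tape, 104 mm diameter, 25 mm high, loose bystander; origin under its centre

How it is judged (in metres and radians):
On the way:
1. the key carries the sprung end of the roller, its pin out of the hole and lifted clear above it (z of sprung_cap in the frame of roller_rest above 0.064 m and contact force between fork_key and roller above 0.5 N and contact force between each of the fingers, the arm and roller below 0.1 N), for 0.1 s.
At the end, for the whole second after the job is handed in: the roller lies flat and at rest on the floor of the parts tray (its centre within 70 mm of the tray's centre lengthwise and 48 mm crosswise, 18 to 32 mm above the bench), and the key lies at rest on the bench outside the tray (its handle's centre 8 to 22 mm up) (x of roller_mid in the frame of parts_tray between -0.07 and 0.07 m and y of roller_mid in the frame of parts_tray between -0.048 and 0.048 m and height (world z) of roller_mid between 0.018 and 0.032 m and angle between roller_mid's own y axis and vertical between 1.35 and 1.8 rad and linear speed of each of roller, fork_key below 0.03 m/s and height (world z) of key_handle between 0.008 and 0.022 m and (x of key_handle in the frame of parts_tray above 0.11 m or x of key_handle in the frame of parts_tray below -0.11 m or y of key_handle in the frame of parts_tray above 0.07 m or y of key_handle in the frame of parts_tray below -0.07 m)); the robot touches nothing.
It fails at once if the key presses on the roller or its pin with more than 14 N (contact force between fork_key and roller above 14 N).
It fails at once if the key presses on the roller rest with more than 14 N (contact force between fork_key and roller_rest above 14 N).
It fails at once if the roller is dropped into the tray or banged against it (over 40 N) (contact force between roller and parts_tray above 40 N).
It fails at once if the sanding block, the canister or the tape is shifted by more than 20 mm (distance of any of sanding_block, steel_canister, tape_roll from where it was at the start of the episode above 0.02 m).
It also fails if it takes over 72 s, if anything falls off the work surface, if the arm or the gripper's body presses on something with over 40 N, if the wrist force passes 120 N, or if a joint passes its speed limit or range.

## Working session

There is one attempt and no reset: what is moved stays moved. The work goes in short steps, Python scripts to look and compute and a shell command to move; the robot and the scene stay as the last step left them, time stands still between calls to the robot, and variables do not carry over. Pictures are saved under pics/ and viewed, and the job is handed in when it is done.

```bash
ls; mkdir -p pics
python3 - <<'E'
from plant import *
import cv2
o=get_obs();print(o)
for n in ["scene","top","wrist"]:
    s=snapshot(n);cv2.imwrite(f"pics/{n}0.png",s["image"][:,:,::-1])
    print(n,s["fx"],s["fy"],s["cx"],s["cy"],s["rvec"],s["tvec"])
E
```

```text
pics
{'clock': 0.0, 'joint_pos': array([ 8.46319617e+01,  2.05894259e+01,  6.36323066e-01, -1.95553058e-02,
       -7.01357921e+01, -1.65064212e+01]), 'qvel': array([ 0.04485538, -0.01345844, -0.10051057,  0.03185557, -0.06248741,
        0.13419964]), 'tau': array([-2.26565724e-03, -5.82722390e+01,  2.93057907e+01,  6.99756503e+00,
        7.07566258e-03, -1.58204384e-04]), 'tool_pos': array([0.2513278 , 0.62591436, 0.19696654]), 'orientation': array([ 1.79909545e+02, -7.63345272e-03, -2.18811125e+01]), 'force': array([ 0.31184713,  0.48158527, -0.70257499]), 'moment': array([-0.01002282,  0.0244043 ,  0.01114771]), 'opening': 0.0877624269951798}
scene 436.232041326523 436.232041326523 317.183329784273 201.00805158197733 [ 0.61583021 -2.71823694  1.03884527] [0.55351596 0.25308253 0.91908271]
top 418.9166477468838 418.9166477468838 321.65938013144864 196.3779675164881 [ 2.10905903 -2.15243247  0.19597798] [0.00479037 0.63878158 1.22210822]
wrist 315.59040755443556 315.59040755443556 321.6143170227687 203.1074001652427 [-1.66131465  2.45647186  0.34061766] [ 0.67382225 -0.03359913  0.3911398 ]
```

View pics/scene0.png

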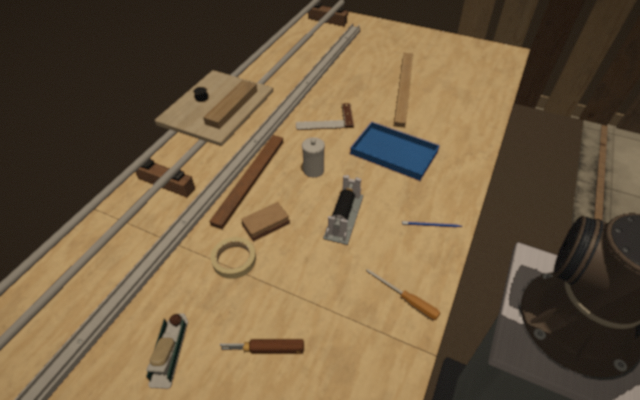

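View pics/top0.png

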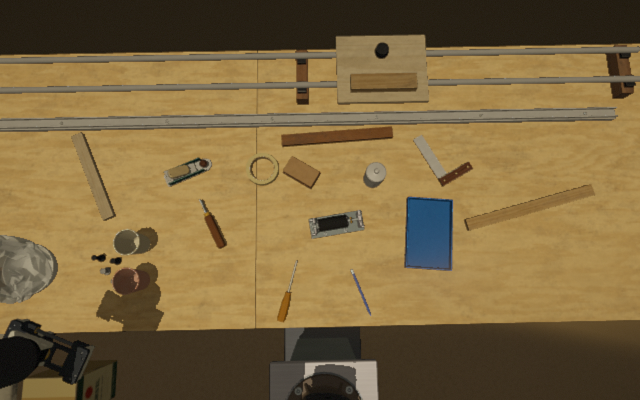

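View pics/wrist0.png

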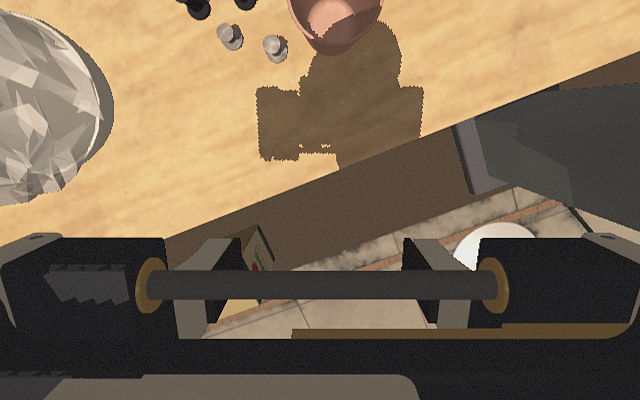

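The scene view shows the rest at about (345,212), the tray at (395,150) and the key at (275,346) with its fork towards (225,346). In the top view the key is at (213,230), the rest at (337,223) and the tray at (429,233). Next I'll measure the positions.

```bash
cat > h.py <<'E'
from plant import *
import numpy as np, cv2
from scipy.spatial.transform import Rotation as R
def cam(s):
    K=np.array([[s["fx"],0,s["cx"]],[0,s["fy"],s["cy"]],[0,0,1]]);return K,R.from_rotvec(s["rvec"]).as_matrix(),np.array(s["tvec"])
def proj(s,P):
    K,Rm,t=cam(s);q=(Rm@np.atleast_2d(P).T).T+t;q=q@K.T;return q[:,:2]/q[:,2:]
def onplane(s,uv,z):
    K,Rm,t=cam(s);d=Rm.T@np.linalg.inv(K)@np.array([uv[0],uv[1],1.]);c=-Rm.T@t
    return c+d*(z-c[2])/d[2]
def tri(obs):
    A=[];b=[]
    M=np.zeros((3,3));v=np.zeros(3)
    for s,uv in obs:
        K,Rm,t=cam(s);d=Rm.T@np.linalg.inv(K)@np.array([uv[0],uv[1],1.]);d/=np.linalg.norm(d);c=-Rm.T@t
        Q=np.eye(3)-np.outer(d,d);M+=Q;v+=Q@c
    return np.linalg.solve(M,v)
E
python3 - <<'E'
from h import *
S={n:snapshot(n) for n in ["scene","top"]}
H=dict(roller_rest=0,pin_hole=.056,notch=.068,plain_slot=.05,roller_mid=.055,sprung_cap=.055,spring_mouth=.055,key_handle=.015,fork_slot=.015,parts_tray=0,sanding_block=0,steel_canister=0,tape_roll=0)
for k,z in H.items():
    L={}
    for n in S:
        r=landmark_of(k,n)
        if r:
            L[n]=r[0]["position"];print(k,n,round(r[0]["score"],2),np.round(L[n],1),np.round(onplane(S[n],L[n],z),4))
    if len(L)==2: print("   tri",np.round(tri([(S[n],L[n]) for n in L]),4))
E
```

```text
roller_rest scene 0.98 [339.4 221.6] [ 0.5668 -0.031   0.    ]
roller_rest top 0.89 [332.9 227.2] [ 0.5496 -0.042   0.    ]
   tri [ 0.56   -0.0398 -0.0091]
pin_hole scene 0.93 [351.7 183. ] [ 0.5728 -0.1187  0.056 ]
pin_hole top 0.82 [355.2 216.7] [ 0.5743 -0.1085  0.056 ]
   tri [ 0.571  -0.108   0.0673]
notch scene 0.59 [348.9 181. ] [ 0.578  -0.1111  0.068 ]
notch top 0.6 [360.3 217.9] [ 0.5689 -0.1227  0.068 ]
   tri [ 0.576  -0.1223  0.057 ]
plain_slot scene 0.63 [339.  226.2] [0.5469 0.0203 0.05  ]
plain_slot top 0.62 [314.1 227.2] [0.5456 0.0166 0.05  ]
   tri [0.5471 0.0169 0.0457]
roller_mid scene 0.64 [343.3 206.4] [ 0.5609 -0.0371  0.055 ]
roller_mid top 0.62 [333.8 222.9] [ 0.5569 -0.0432  0.055 ]
   tri [ 0.5602 -0.0428  0.0486]
sprung_cap scene 0.81 [349.3 196.6] [ 0.5603 -0.0733  0.055 ]
sprung_cap top 0.83 [344.4 220.8] [ 0.5626 -0.0755  0.055 ]
   tri [ 0.5621 -0.0759  0.0519]
spring_mouth scene 0.65 [233.2 261.5] [0.7159 0.2147 0.055 ]
spring_mouth top 0.82 [342.7 217.3] [ 0.5734 -0.0707  0.055 ]
   tri [ 0.7146  0.0106 -0.1701]
key_handle scene 0.85 [277.3 348.1] 
[... 194 characters left out ...]
200.9] [0.6393 0.3646 0.015 ]
   tri [ 0.6442  0.3719 -0.0101]
parts_tray scene 0.92 [391.6 151.6] [ 0.5352 -0.3391  0.    ]
parts_tray top 0.81 [427.6 231.5] [ 0.53   -0.3397  0.    ]
   tri [ 5.325e-01 -3.390e-01  5.000e-04]
sanding_block scene 0.78 [262.9 228.8] [0.7304 0.0721 0.    ]
sanding_block top 0.72 [302.7 173.4] [0.7254 0.0509 0.    ]
   tri [ 0.7375  0.054  -0.0265]
steel_canister scene 0.98 [312.4 170. ] [ 0.7114 -0.1704 -0.    ]
steel_canister top 0.63 [369.7 177.9] [ 0.7063 -0.1645  0.    ]
   tri [ 0.706  -0.163   0.0082]
tape_roll scene 0.82 [232.1 259.7] [0.749  0.1836 0.    ]
tape_roll top 0.61 [262.1 168.8] [0.7433 0.1817 0.    ]
   tri [ 7.461e-01  1.829e-01 -1.000e-04]
```

Run:
```python
from h import *
s=snapshot("wrist");o=get_obs();K,Rm,t=cam(s);c=-Rm.T@t
T=R.from_euler("xyz",o["orientation"],degrees=True).as_matrix()
print("cam in tool",T.T@(c-o["tool_pos"]));print("axes in tool",np.round(T.T@Rm.T,3));print(T)
a=onplane(snapshot("top"),landmark_of("key_handle","top")[0]["position"],.015)
print(onplane(s,(320,200),0))
```

```text
cam in tool [ 7.42462319e-02  1.26588878e-04 -1.86965046e-01]
axes in tool [[ 0.001 -0.962 -0.274]
 [ 1.     0.001  0.001]
 [-0.001 -0.274  0.962]]
[[ 9.27983864e-01 -3.72620380e-01  1.79447989e-06]
 [-3.72620380e-01 -9.27983863e-01  4.18592343e-05]
 [-1.39323554e-05 -3.95133537e-05 -9.99999999e-01]]
[0.22321202 0.63946743 0.        ]
```

```bash
python3 -m inch '[{"dz":-60},{"dx":60,"dy":22,"dz":-80,"az":-10},{"dx":115,"dy":42,"dz":-80,"az":-20},{"dx":170,"dy":62,"dz":-80,"az":-30},{"dx":226,"dy":82,"dz":-80,"az":-40},{"dx":284,"dy":103,"dz":-70,"az":-46},{"dx":342,"dy":124,"dz":-40,"az":-46},{"dx":400,"dy":146,"dz":0,"az":-46}]'
```

```text
$[0]: bad value
```

```bash
python3 -m inch '[{"dz":0},{"dz":0}]'
python3 - <<'E'
from h import *
print(get_obs())
s=snapshot("wrist");cv2.imwrite("pics/w1.png",s["image"][:,:,::-1])
for k in ["key_handle","fork_slot"]:
    for r in landmark_of(k,"wrist")[:2]: print(k,r, onplane(s,r["position"],.015))
E
```

```text
{'clock': 1.7, 'joint_pos': array([ 8.46337232e+01,  2.05453332e+01,  6.84012450e-01,  1.30548151e-03,
       -7.01371729e+01, -1.65079327e+01]), 'qvel': array([ 0.01569182, -0.08185719,  0.01470228,  0.04884433, -0.09569095,
       -0.1084472 ]), 'tau': array([-1.97993295e-04, -5.82373953e+01,  2.93300933e+01,  7.00249180e+00,
        1.24298577e-02, -3.72681461e-05]), 'tool_pos': array([0.25149259, 0.62639192, 0.19789258]), 'orientation': array([-1.79998207e+02, -7.49204623e-04, -2.18737659e+01]), 'force': array([0.46252428, 0.95335235, 0.12871755]), 'moment': array([-0.01531381,  0.01183092, -0.02484308]), 'opening': 0.08758182961412687}$[0]: bad value
```

```bash
python3 -m inch '[{"ax":0,"ay":0,"az":0,"dx":0,"dy":0,"dz":-60,"fingers":87},{"ax":0,"ay":0,"az":-10,"dx":60,"dy":22,"dz":-80,"fingers":87},{"ax":0,"ay":0,"az":-20,"dx":115,"dy":42,"dz":-80,"fingers":87},{"ax":0,"ay":0,"az":-30,"dx":170,"dy":62,"dz":-80,"fingers":87},{"ax":0,"ay":0,"az":-40,"dx":226,"dy":82,"dz":-80,"fingers":87},{"ax":0,"ay":0,"az":-46,"dx":284,"dy":103,"dz":-70,"fingers":87},{"ax":0,"ay":0,"az":-46,"dx":342,"dy":124,"dz":-40,"fingers":87},{"ax":0,"ay":0,"az":-46,"dx":400,"dy":146,"dz":0,"fingers":87}]'
```

```text
clock: 2.85
tool_pos: [0.5592, 0.3506, 0.2073]
orientation: [-180.0, -0.1, 24.1]
force: [0.9, 0.7, 0.2]
opening: 0.0869
```

```bash
python3 -m inch '[{"ax":0,"ay":0,"az":0,"dx":0,"dy":0,"dz":0,"fingers":87}]'
python3 - <<'E'
from h import *
o=get_obs();print(o["tool_pos"],o["orientation"])
s=snapshot("wrist");cv2.imwrite("pics/w1.png",s["image"][:,:,::-1])
for k in ["key_handle","fork_slot"]:
    for r in landmark_of(k,"wrist")[:2]: print(k,r, onplane(s,r["position"],.015))
E
```

```text
clock: 2.98
tool_pos: [0.5583, 0.3478, 0.2035]
orientation: [179.9, 0.3, 23.9]
force: [-0.4, 0.5, -0.3]
opening: 0.0869
[0.55828623 0.34778916 0.2034744 ] [179.88698031   0.32046724  23.8568682 ]
key_handle {'position': [332.8, 195.5], 'score': 0.63} [0.54200263 0.32439371 0.015     ]
fork_slot {'position': [328.1, 101.8], 'score': 0.85} [0.63971022 0.37469609 0.015     ]
```

View pics/w1.png

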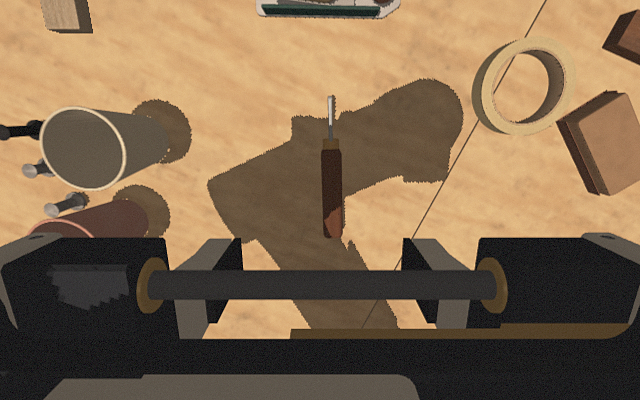

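Run:
```python
from h import *
s=snapshot("wrist");r=trace("key_handle","wrist");print(r[0]["score"],r[0]["bbox"])
im=s["image"].copy();m=r[0]["mask"]
cv2.imwrite("pics/w1c.png",cv2.resize(im[85:245,280:390][:,:,::-1],None,fx=3.5,fy=3.5,interpolation=cv2.INTER_NEAREST))
for v in range(96,240,8):
    u=np.where(m[v])[0]
    if len(u):
        print(v,u.min(),u.max(),np.round(onplane(s,(u.mean(),v),.03 if v>150 else .026),4))
P=[]
for v in range(152,230,2):
    u=np.where(m[v])[0]; P.append(onplane(s,((u.min()+u.max())/2,v),.03)[:2])
P=np.array(P);q=np.polyfit(P[:,0],P[:,1],1);print("yaw",np.degrees(np.arctan(q[0])))
```

```text
0.84 [335.8, 170.7, 19.2, 135.6]
104 332 335 [0.6401 0.3738 0.026 ]
112 332 336 [0.6325 0.3697 0.026 ]
120 333 336 [0.6249 0.3655 0.026 ]
128 333 336 [0.6169 0.3618 0.026 ]
136 333 336 [0.6088 0.3581 0.026 ]
144 328 341 [0.6006 0.3543 0.026 ]
152 326 342 [0.5924 0.3513 0.03  ]
160 325 345 [0.5845 0.3464 0.03  ]
168 325 345 [0.576  0.3425 0.03  ]
176 325 345 [0.5674 0.3385 0.03  ]
184 326 345 [0.559  0.3339 0.03  ]
192 326 345 [0.5502 0.3299 0.03  ]
200 326 345 [0.5412 0.3257 0.03  ]
208 326 345 [0.5321 0.3215 0.03  ]
216 326 345 [0.5229 0.3172 0.03  ]
224 327 345 [0.5138 0.3124 0.03  ]
232 327 345 [0.5043 0.308  0.03  ]
yaw 25.856083256098852
```

View pics/w1c.png

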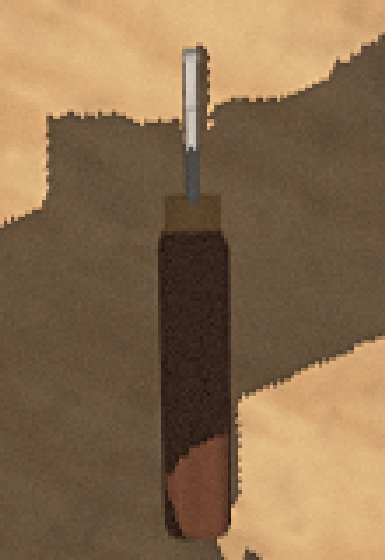

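```bash
cat >> h.py <<'E'
def shift(target,yaw=None):
    o=get_obs();T=R.from_euler("xyz",o["orientation"],degrees=True).as_matrix()
    d=T.T@(np.array(target)-o["tool_pos"])*1000
    print("tool",np.round(o["tool_pos"],4),np.round(o["orientation"],2),"F",np.round(o["force"],1),"t",o["clock"],"op",round(o["opening"],4))
    print("shift dx dy dz",np.round(d,1), "az",None if yaw is None else round(o["orientation"][2]-yaw,1))
E
python3 -c "
from h import *
shift([.5797,.3446,.005],25.9)"
```

```text
tool [0.5573 0.353  0.2083] [-1.7996e+02 -1.0000e-01  2.4200e+01] F [ 0.7 -0.2 -0.4] t 3.225 op 0.087
shift dx dy dz [ 16.6  16.9 203.3] az -1.7
```

```bash
python3 -c "
from h import *
for i in range(6):
    s=snapshot('wrist');o=get_obs();print(o['tool_pos'],o['orientation'],o['qvel'].round(1),cam(s)[2].round(4), (-cam(s)[1].T@cam(s)[2]).round(4))
"
```

```text
[0.55717538 0.3530907  0.20830929] [-1.79958111e+02 -1.01597286e-01  2.42159930e+01] [ 0.1 -0.  -0.2 -0.1 -0.   0.1] [0.0925 0.5916 0.5785] [0.6247 0.3828 0.3954]
[0.55712143 0.35301537 0.20818966] [-1.79960988e+02 -9.09994422e-02  2.42162276e+01] [ 0.   0.1 -0.2 -0.2 -0.  -0. ] [0.0925 0.5915 0.5785] [0.6246 0.3829 0.3954]
[0.55706789 0.35289962 0.20802288] [-1.79966490e+02 -7.66871445e-02  2.42149896e+01] [-0.1  0.1 -0.2  0.   0.1  0.1] [0.0924 0.5914 0.5785] [0.6245 0.3829 0.3953]
[0.55707949 0.35270788 0.20788644] [-1.79972644e+02 -6.16746669e-02  2.42036195e+01] [-0.3  0.1 -0.3 -0.   0.   0.1] [0.0924 0.5912 0.5785] [0.6246 0.3828 0.3951]
[0.55713218 0.35255099 0.20773709] [-1.79975918e+02 -4.84895430e-02  2.41905030e+01] [-0.2  0.1 -0.2 -0.1  0.1  0. ] [0.0923 0.5911 0.5784] [0.6246 0.3827 0.3949]
[0.5571627  0.35242421 0.20758515] [-1.79982132e+02 -3.61597005e-02  2.41820672e+01] [-0.3  0.1 -0.2  0.   0.  -0. ] [0.0922 0.591  0.5784] [0.6247 0.3825 0.3948]
```

```bash
python3 -m inch '[{"ax":0,"ay":0,"az":-1,"dx":8,"dy":8,"dz":40,"fingers":87},{"ax":0,"ay":0,"az":-1.7,"dx":16.5,"dy":16.5,"dz":80,"fingers":87},{"ax":0,"ay":0,"az":-1.7,"dx":16.5,"dy":16.5,"dz":120,"fingers":87},{"ax":0,"ay":0,"az":-1.7,"dx":16.5,"dy":16.5,"dz":140,"fingers":87},{"ax":0,"ay":0,"az":-1.7,"dx":16.5,"dy":16.5,"dz":140,"fingers":87},{"ax":0,"ay":0,"az":-1.7,"dx":16.5,"dy":16.5,"dz":140,"fingers":87}]'
python3 -c "
from h import *
shift([.5797,.3446,.005],25.9)
s=snapshot('wrist');cv2.imwrite('pics/w2.png',s['image'][:,:,::-1])
shift([.5797,.3446,.005],25.9)"
```

```text
clock: 4.28
tool_pos: [0.5799, 0.3441, 0.0684]
orientation: [-180.0, -0.1, 25.9]
force: [-0.1, -0.1, 0.9]
opening: 0.0869
tool [0.5799 0.3441 0.0684] [-1.7999e+02 -9.0000e-02  2.5850e+01] F [-0.1 -0.1  0.9] t 4.275 op 0.0869
shift dx dy dz [-0.1 -0.5 63.4] az -0.0
tool [0.58   0.3442 0.0687] [-1.7997e+02 -1.3000e-01  2.5850e+01] F [-0.9 -0.5  0.7] t 4.325 op 0.0868
shift dx dy dz [-0.2 -0.4 63.7] az -0.1
```

View pics/w2.png

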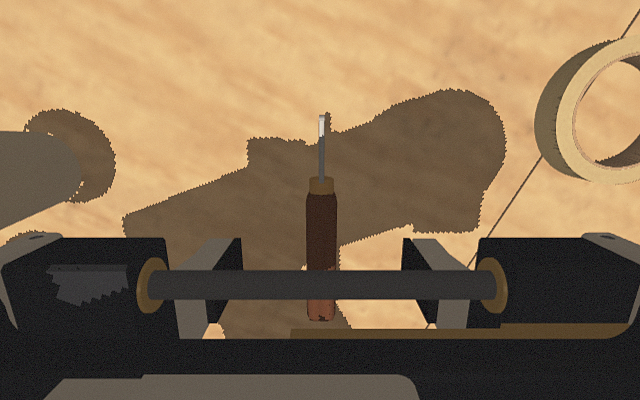

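The key is centred between the jaws, with the handle at column 321 and vertical. Next I'll descend and grip it.

```bash
python3 -m inch '[{"ax":0,"ay":0,"az":0,"dx":0,"dy":0,"dz":30,"fingers":87},{"ax":0,"ay":0,"az":0,"dx":0,"dy":0,"dz":55,"fingers":87},{"ax":0,"ay":0,"az":0,"dx":0,"dy":0,"dz":62,"fingers":87},{"ax":0,"ay":0,"az":0,"dx":0,"dy":0,"dz":62,"fingers":87},{"ax":0,"ay":0,"az":0,"dx":0,"dy":0,"dz":62,"fingers":20},{"ax":0,"ay":0,"az":0,"dx":0,"dy":0,"dz":62,"fingers":10},{"ax":0,"ay":0,"az":0,"dx":0,"dy":0,"dz":62,"fingers":0},{"ax":0,"ay":0,"az":0,"dx":0,"dy":0,"dz":62,"fingers":0}]'
```

```text
clock: 5.32
tool_pos: [0.5794, 0.3435, 0.0054]
orientation: [-180.0, -0.0, 25.8]
force: [-0.4, 0.4, -0.5]
opening: 0.0526
```

```bash
python3 -m inch '[{"ax":0,"ay":0,"az":0,"dx":0,"dy":0,"dz":0,"fingers":0},{"ax":0,"ay":0,"az":0,"dx":0,"dy":0,"dz":0,"fingers":0}]'; python3 -c "
from h import *
shift([.5797,.3446,.005],25.9)
s=snapshot('wrist');cv2.imwrite('pics/w3.png',s['image'][:,:,::-1])
"
```

```text
clock: 5.58
tool_pos: [0.5793, 0.3434, 0.0051]
orientation: [-180.0, 0.0, 25.8]
force: [0.0, 0.1, 0.7]
opening: 0.0328
tool [0.5793 0.3434 0.0051] [-1.800e+02  1.000e-02  2.582e+01] F [0.  0.1 0.7] t 5.575 op 0.0328
shift dx dy dz [ 0.9 -0.9  0.1] az -0.1
```

View pics/w3.png

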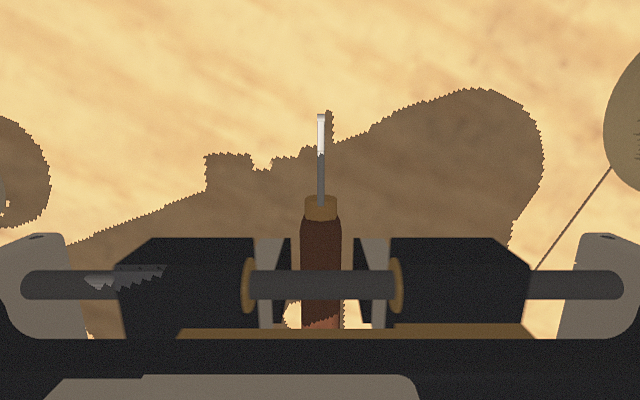

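```bash
python3 -m inch '[{"ax":0,"ay":0,"az":0,"dx":0,"dy":0,"dz":0,"fingers":0},{"ax":0,"ay":0,"az":0,"dx":0,"dy":0,"dz":0,"fingers":0},{"ax":0,"ay":0,"az":0,"dx":0,"dy":0,"dz":-15,"fingers":0},{"ax":0,"ay":0,"az":0,"dx":0,"dy":0,"dz":-40,"fingers":0},{"ax":0,"ay":0,"az":0,"dx":0,"dy":0,"dz":-80,"fingers":0},{"ax":0,"ay":0,"az":2,"dx":-20,"dy":25,"dz":-120,"fingers":0},{"ax":0,"ay":0,"az":4,"dx":-50,"dy":60,"dz":-145,"fingers":0},{"ax":0,"ay":0,"az":6,"dx":-85,"dy":98,"dz":-145,"fingers":0}]' && python3 -m inch '[{"ax":0,"ay":0,"az":2,"dx":-35,"dy":41,"dz":0,"fingers":0},{"ax":0,"ay":0,"az":4,"dx":-71,"dy":83,"dz":0,"fingers":0},{"ax":0,"ay":0,"az":6,"dx":-108,"dy":125,"dz":0,"fingers":0},{"ax":0,"ay":0,"az":8,"dx":-144,"dy":167,"dz":0,"fingers":0},{"ax":0,"ay":0,"az":8,"dx":-180,"dy":209,"dz":0,"fingers":0},{"ax":0,"ay":0,"az":8,"dx":-200,"dy":235,"dz":0,"fingers":0},{"ax":0,"ay":0,"az":8,"dx":-210,"dy":246,"dz":0,"fingers":0}]'; python3 -c "
from h import *
shift([.451,-.136,.15],11.6)
"
```

```text
clock: 6.62
tool_pos: [0.5467, 0.2182, 0.1539]
orientation: [-179.9, -0.3, 19.8]
force: [0.3, -0.8, -0.8]
opening: 0.0002
clock: 7.5
tool_pos: [0.431, -0.0857, 0.1513]
orientation: [180.0, -0.1, 11.7]
force: [0.5, 0.5, 0.3]
opening: 0.0004
tool [ 0.431  -0.0857  0.1513] [ 1.800e+02 -1.100e-01  1.173e+01] F [0.5 0.5 0.3] t 7.5 op 0.0004
shift dx dy dz [ 9.3 53.3  1.3] az 0.1
```

The opening reads 0, so the key is not in the jaws. I'll take a look.

```bash
python3 -c "
from h import *
for n in ['wrist','top','scene']:
  s=snapshot(n);cv2.imwrite(f'pics/{n}4.png',s['image'][:,:,::-1])
"
```

```text
(no output)
```

View pics/wrist4.png

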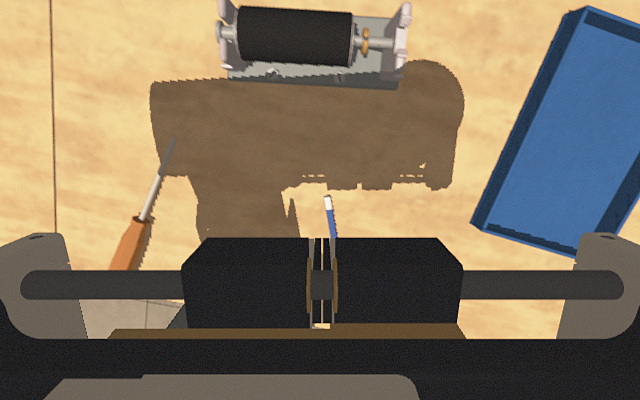

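View pics/top4.png

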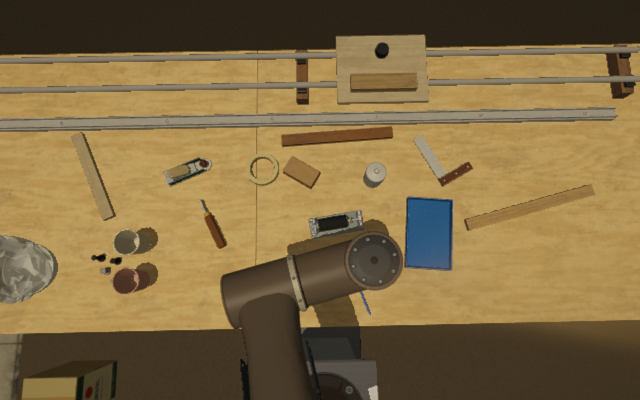

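View pics/scene4.png

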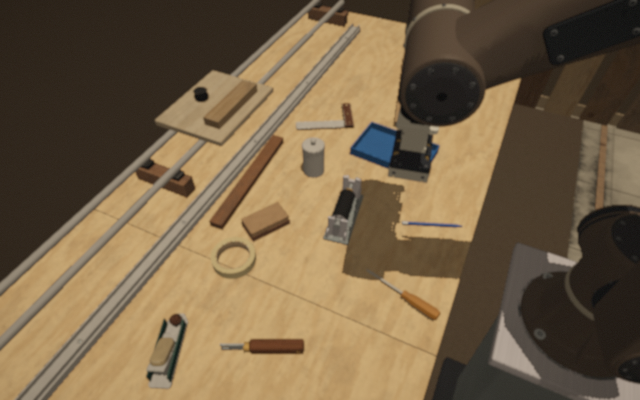

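The key still lies where it was, at (213,228) in the top view, so I lifted before the grip had built up. While the view is clear, I'll measure the rest from closer.

```bash
python3 -m inch '[{"ax":0,"ay":0,"az":0,"dx":35,"dy":10,"dz":0,"fingers":40},{"ax":0,"ay":0,"az":0,"dx":65,"dy":20,"dz":0,"fingers":80},{"ax":0,"ay":0,"az":0,"dx":65,"dy":20,"dz":0,"fingers":87},{"ax":0,"ay":0,"az":0,"dx":65,"dy":20,"dz":0,"fingers":87},{"ax":0,"ay":0,"az":0,"dx":65,"dy":20,"dz":0,"fingers":87}]'
cat > m.py <<'E'
from h import *
import sys
s=snapshot("wrist");cv2.imwrite(f"pics/{sys.argv[1]}.png",s["image"][:,:,::-1])
np.savez(f"{sys.argv[1]}.npz",**s)
o=get_obs();print(o["tool_pos"],o["orientation"])
H=dict(roller_rest=0,pin_hole=.056,notch=.068,plain_slot=.05,roller_mid=.055,sprung_cap=.055,spring_mouth=.055)
for k,z in H.items():
    r=landmark_of(k,"wrist")
    if r: print(k,round(r[0]["score"],2),np.round(r[0]["position"],1),np.round(onplane(s,r[0]["position"],z),4))
E
python3 m.py w5
```

```text
clock: 8.28
tool_pos: [0.4986, -0.0902, 0.1502]
orientation: [-180.0, 0.0, 11.9]
force: [0.8, -0.4, 0.9]
opening: 0.0447
[ 0.49863109 -0.09032822  0.15036027] [-1.79999091e+02 -1.49931245e-02  1.18560114e+01]
pin_hole 0.82 [368.1 123.4] [ 0.5712 -0.1165  0.056 ]
notch 0.89 [374.3 121.9] [ 0.5734 -0.1195  0.068 ]
plain_slot 0.8 [212.2 114.7] [0.5502 0.0181 0.05  ]
roller_mid 0.71 [375.3 124.8] [ 0.5713 -0.1231  0.055 ]
sprung_cap 0.97 [326.1 121.5] [ 0.5652 -0.0807  0.055 ]
spring_mouth 0.82 [331.5 121.1] [ 0.5665 -0.0852  0.055 ]
```

View pics/w5.png

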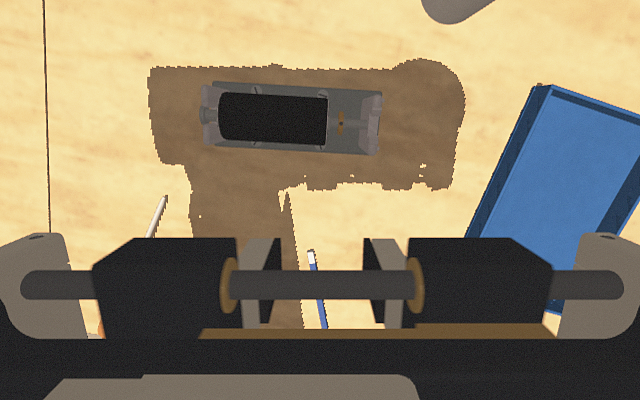

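Run:
```python
from h import *
im=cv2.imread("pics/w5.png")[70:170,195:395]
im=np.clip(im.astype(float)*2.2,0,255).astype(np.uint8)
cv2.imwrite("pics/w5c.png",cv2.resize(im,None,fx=4,fy=4,interpolation=cv2.INTER_CUBIC))
```

```text
(no output)
```

View pics/w5c.png

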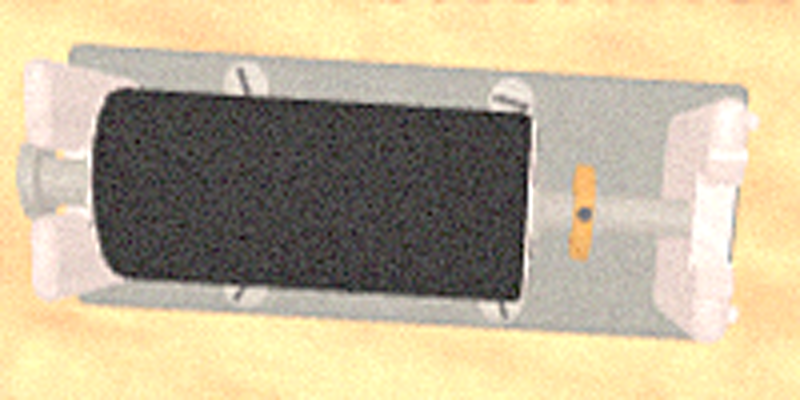

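Run:
```python
from h import *
s=dict(np.load("w5.npz"))
f=lambda x,y,z:onplane(s,(195+x/4,70+y/4),z)
P=dict(cheek_in=f(693,215,.068),cheek_out=f(737,220,.068),col_out=f(594,212,.065),col_in=f(574,212,.065),rR=f(527,207,.075),rL=f(97,183,.075),
 b1=f(72,45,.008),b2=f(748,88,.008),b3=f(712,338,.008),b4=f(80,303,.008))
for k in P: print(k,P[k].round(4))
ax=P["rL"]-P["rR"];print("len",np.linalg.norm(ax[:2]),"yaw",np.degrees(np.arctan2(-ax[0],ax[1])))
bx=P["b1"]-P["b2"];print("base",np.linalg.norm(bx),np.degrees(np.arctan2(-bx[0],bx[1])))
u=ax[:2]/np.linalg.norm(ax[:2])
for k in P: print(k,"along",round(float((P[k][:2]-P["cheek_in"][:2])@u)*1000,1), "across",round(float((P[k][:2]-P["rR"][:2])@np.array([u[1],-u[0]]))*1000,1))
```

```text
cheek_in [ 0.5709 -0.115   0.068 ]
cheek_out [ 0.5718 -0.1241  0.068 ]
col_out [ 0.5673 -0.095   0.065 ]
col_in [ 0.5664 -0.0909  0.065 ]
rR [ 0.5656 -0.0809  0.075 ]
rL [0.5524 0.0043 0.075 ]
b1 [0.5787 0.0345 0.008 ]
b2 [ 0.6031 -0.1296  0.008 ]
b3 [ 0.5418 -0.1363  0.008 ]
b4 [0.5169 0.0254 0.008 ]
len 0.08620508985134576 yaw 8.8066171149722
base 0.1659332246235644 8.475571845651906
cheek_in along 0.0 across 0.1
cheek_out along -9.2 across -0.4
col_out along 20.3 across -0.5
col_in along 24.5 across -0.7
rR along 34.5 across 0.0
rL along 120.7 across 0.0
b1 along 146.5 across 30.6
b2 along -19.4 across 29.7
b3 along -16.6 across -32.0
b4 along 147.0 across -31.8
```

```bash
python3 -m inch '[{"ax":0,"ay":0,"az":0,"dx":15,"dy":-40,"dz":0,"fingers":87},{"ax":0,"ay":0,"az":-2,"dx":40,"dy":-98,"dz":0,"fingers":87},{"ax":0,"ay":0,"az":-4,"dx":64,"dy":-155,"dz":0,"fingers":87},{"ax":0,"ay":0,"az":-7,"dx":87,"dy":-212,"dz":0,"fingers":87},{"ax":0,"ay":0,"az":-10,"dx":111,"dy":-269,"dz":0,"fingers":87},{"ax":0,"ay":0,"az":-12,"dx":135,"dy":-327,"dz":0,"fingers":87},{"ax":0,"ay":0,"az":-14,"dx":156,"dy":-378,"dz":30,"fingers":87},{"ax":0,"ay":0,"az":-14,"dx":169,"dy":-409,"dz":75,"fingers":87}]'; python3 -m inch '[{"ax":0,"ay":0,"az":0,"dx":0,"dy":0,"dz":0,"fingers":87},{"ax":0,"ay":0,"az":0,"dx":0,"dy":0,"dz":0,"fingers":87},{"ax":0,"ay":0,"az":0,"dx":0,"dy":0,"dz":0,"fingers":87}]'; python3 -c "
from h import *
s=snapshot('wrist');cv2.imwrite('pics/w6.png',s['image'][:,:,::-1])
shift([.5797,.3446,.004],25.9)
r=trace('key_handle','wrist')[0];m=r['mask'];print(r['bbox'])
P=[]
for v in range(120,320,4):
    u=np.where(m[v])[0]
    if len(u)>10: P.append((v,u.min(),u.max()))
print(P[::4])
"
```

```text
clock: 9.68
tool_pos: [0.5819, 0.3478, 0.0755]
orientation: [-179.9, -0.2, 25.9]
force: [1.0, -0.5, -0.4]
opening: 0.0874
clock: 10.05
tool_pos: [0.5815, 0.344, 0.077]
orientation: [-180.0, -0.1, 25.8]
force: [0.4, -0.7, -0.0]
opening: 0.087
tool [0.5815 0.344  0.0771] [-1.7995e+02 -1.5000e-01  2.5780e+01] F [-0.8  0.3  0.6] t 10.1 op 0.0872
shift dx dy dz [-1.5 -1.3 73.1] az -0.1
[320.5, 216.9, 27.7, 198.9]
[(176, np.int64(315), np.int64(326)), (192, np.int64(308), np.int64(332)), (208, np.int64(305), np.int64(335)), (224, np.int64(306), np.int64(335)), (240, np.int64(306), np.int64(334)), (256, np.int64(307), np.int64(334)), (300, np.int64(308), np.int64(331)), (316, np.int64(312), np.int64(326))]
```

View pics/w6.png

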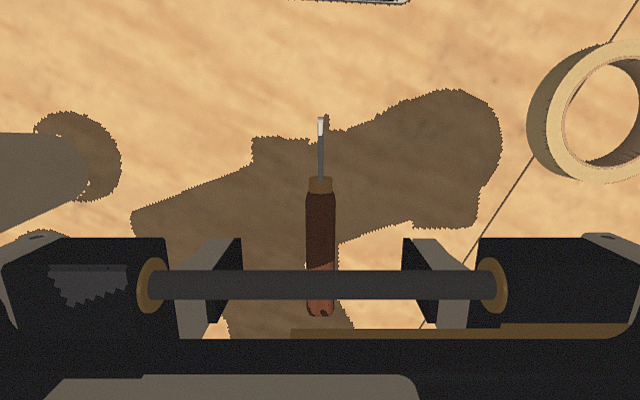

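```bash
python3 -m inch '[{"ax":0,"ay":0,"az":0,"dx":0,"dy":-1,"dz":40,"fingers":87},{"ax":0,"ay":0,"az":0,"dx":0,"dy":-1,"dz":65,"fingers":87},{"ax":0,"ay":0,"az":0,"dx":0,"dy":-1,"dz":73,"fingers":60},{"ax":0,"ay":0,"az":0,"dx":0,"dy":-1,"dz":73,"fingers":40},{"ax":0,"ay":0,"az":0,"dx":0,"dy":-1,"dz":73,"fingers":20},{"ax":0,"ay":0,"az":0,"dx":0,"dy":-1,"dz":73,"fingers":10},{"ax":0,"ay":0,"az":0,"dx":0,"dy":-1,"dz":73,"fingers":10},{"ax":0,"ay":0,"az":0,"dx":0,"dy":-1,"dz":73,"fingers":10}]'; python3 -m inch '[{"ax":0,"ay":0,"az":0,"dx":0,"dy":0,"dz":0,"fingers":10},{"ax":0,"ay":0,"az":0,"dx":0,"dy":0,"dz":0,"fingers":10},{"ax":0,"ay":0,"az":0,"dx":0,"dy":0,"dz":0,"fingers":10},{"ax":0,"ay":0,"az":0,"dx":0,"dy":0,"dz":0,"fingers":10}]'; python3 -c "
from h import *
s=snapshot('wrist');cv2.imwrite('pics/w7.png',s['image'][:,:,::-1])
shift([.5797,.3446,.004],25.9)"
```

```text
clock: 11.15
tool_pos: [0.5803, 0.3453, 0.0024]
orientation: [-180.0, -0.0, 25.8]
force: [0.7, -0.3, 0.0]
opening: 0.0326
clock: 11.65
tool_pos: [0.5802, 0.3452, 0.0021]
orientation: [180.0, 0.0, 25.8]
force: [0.9, -0.0, -0.2]
opening: 0.0105
tool [0.5803 0.3452 0.0021] [180.    -0.    25.83] F [-0.1  0.1  0.5] t 11.7 op 0.0102
shift dx dy dz [-0.8  0.3 -1.9] az -0.1
```

View pics/w7.png

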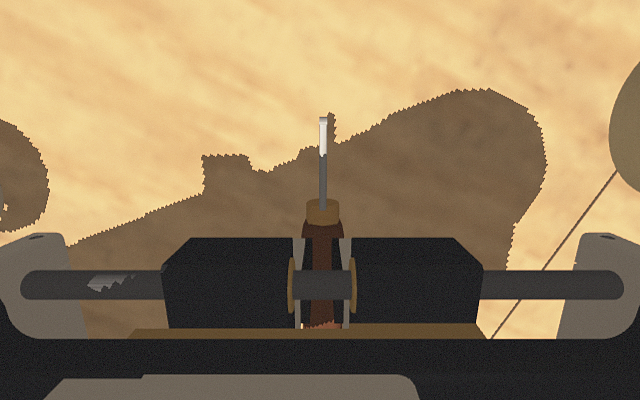

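Run:
```python
import cv2,numpy as np
im=cv2.imread("pics/w7.png")[195:335,250:400]
im=np.clip(im.astype(float)*2.5,0,255).astype(np.uint8)
cv2.imwrite("pics/w7c.png",cv2.resize(im,None,fx=4,fy=4,interpolation=cv2.INTER_CUBIC))
```

```text
(no output)
```

View pics/w7c.png

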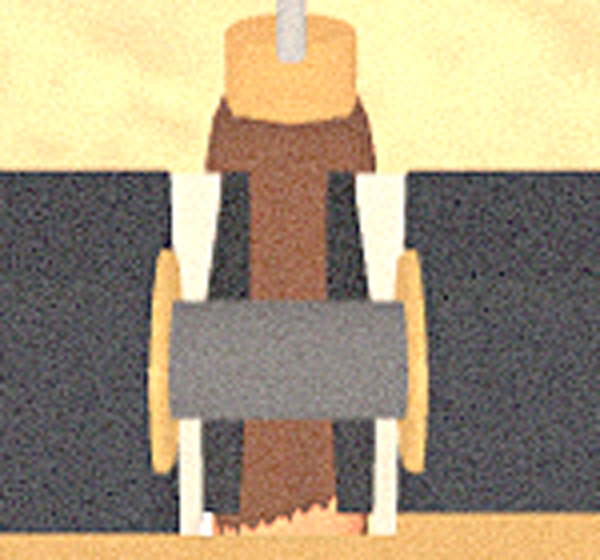

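Run:
```python
from h import *
o=get_obs()
s=snapshot("scene")
p=o["tool_pos"];print(p)
q=proj(s,[p,p+[0,0,.019],p+[0,0,.066],[.5455,.328,.015]]);print(q)
c=s["image"][270:400,170:370][:,:,::-1].astype(float)*1.8
cv2.imwrite("pics/s8.png",cv2.resize(np.clip(c,0,255).astype(np.uint8),None,fx=4,fy=4,interpolation=cv2.INTER_CUBIC))
```

```text
[0.58026628 0.34518574 0.00210199]
[[258.31182605 349.12113011]
 [257.27279417 345.15075639]
 [254.55109957 334.75055128]
 [276.99822571 346.17859434]]
```

View pics/s8.png

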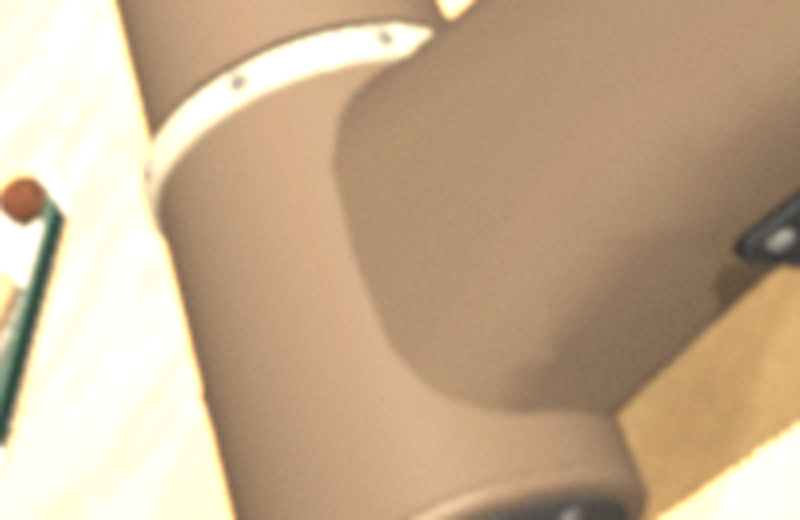

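The fingers shut over the handle without touching it: the pads hide the handle's edges at (303..341, 240-265) and the opening ran down to 10 mm with no force. So the tips may be higher than the readings say. I'll open them and feel for the bench gently.

```bash
python3 -m inch '[{"ax":0,"ay":0,"az":0,"dx":0,"dy":0,"dz":-3,"fingers":70},{"ax":0,"ay":0,"az":0,"dx":0,"dy":0,"dz":-3,"fingers":70},{"ax":0,"ay":0,"az":0,"dx":0,"dy":0,"dz":-3,"fingers":70},{"ax":0,"ay":0,"az":0,"dx":0,"dy":0,"dz":-1,"fingers":70},{"ax":0,"ay":0,"az":0,"dx":0,"dy":0,"dz":1,"fingers":70},{"ax":0,"ay":0,"az":0,"dx":0,"dy":0,"dz":3,"fingers":70},{"ax":0,"ay":0,"az":0,"dx":0,"dy":0,"dz":4,"fingers":70},{"ax":0,"ay":0,"az":0,"dx":0,"dy":0,"dz":4,"fingers":70}]';python3 -c "
from h import *
s=snapshot('wrist');cv2.imwrite('pics/w9.png',np.clip(s['image'][:,:,::-1].astype(float)*1.8,0,255).astype(np.uint8))
o=get_obs();print(o['force'],o['moment'],o['tau'],o['opening'])"
```

```text
clock: 12.75
tool_pos: [0.5802, 0.3451, -0.002]
orientation: [180.0, 0.0, 25.8]
force: [0.2, -1.0, 0.3]
opening: 0.0696
[-0.10467507 -0.02256034 -0.04978618] [-0.0146121   0.01335024 -0.02400791] [-3.40182421e-03 -6.47173476e+01  2.30394244e+01  5.41334867e+00
  8.94739805e-02 -2.73661601e-05] 0.0701358535892663
```

View pics/w9.png

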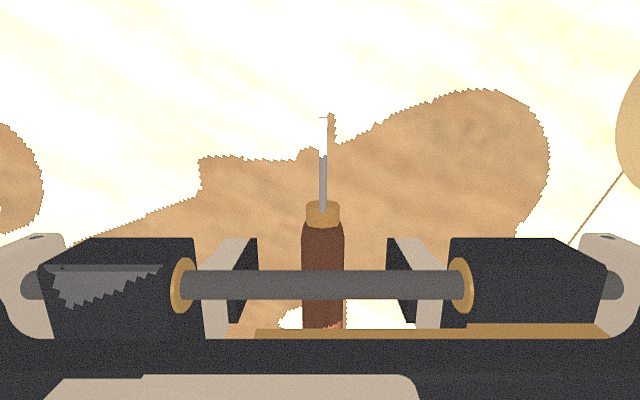

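```bash
python3 -c "
import plant;print([x for x in dir(plant) if x[0]!='_']); print(getattr(plant,'grip_depth',None))"; python3 -m inch '[{"ax":0,"ay":0,"az":0,"dx":0,"dy":0,"dz":2,"fingers":70},{"ax":0,"ay":0,"az":0,"dx":0,"dy":0,"dz":4,"fingers":70},{"ax":0,"ay":0,"az":0,"dx":0,"dy":0,"dz":5,"fingers":70},{"ax":0,"ay":0,"az":0,"dx":0,"dy":0,"dz":5,"fingers":70}]'
```

```text
['PlanningError', 'close_job', 'get_obs', 'grip_depth', 'landmark_of', 'search_frame', 'snapshot', 'trace']
0.0188
clock: 13.3
tool_pos: [0.5802, 0.3451, -0.007]
orientation: [180.0, 0.0, 25.8]
force: [-0.1, -0.2, 0.1]
opening: 0.0702
```

```bash
python3 -m inch '[{"ax":0,"ay":0,"az":0,"dx":0,"dy":0,"dz":2,"fingers":70},{"ax":0,"ay":0,"az":0,"dx":0,"dy":0,"dz":4,"fingers":70},{"ax":0,"ay":0,"az":0,"dx":0,"dy":0,"dz":5,"fingers":70},{"ax":0,"ay":0,"az":0,"dx":0,"dy":0,"dz":5,"fingers":70}]';  python3 -m inch '[{"ax":0,"ay":0,"az":0,"dx":0,"dy":0,"dz":2,"fingers":70},{"ax":0,"ay":0,"az":0,"dx":0,"dy":0,"dz":4,"fingers":70},{"ax":0,"ay":0,"az":0,"dx":0,"dy":0,"dz":4,"fingers":70}]'; python3 -c "
from h import *
s=snapshot('wrist');cv2.imwrite('pics/w10.png',np.clip(s['image'][:,:,::-1].astype(float)*1.8,0,255).astype(np.uint8))
r=trace('key_handle','wrist')[0];m=r['mask'];print(r['bbox'])
for v in (150,180,210,220,226,230,236): 
  u=np.where(m[v])[0];print(v,u.min(),u.max())
print(cam(s)[2], -cam(s)[1].T@cam(s)[2])
"
```

```text
clock: 13.8
tool_pos: [0.5802, 0.3451, -0.012]
orientation: [180.0, 0.0, 25.8]
force: [-0.3, -0.3, 0.2]
opening: 0.07
clock: 14.18
tool_pos: [0.5801, 0.345, -0.0161]
orientation: [180.0, 0.0, 25.8]
force: [0.7, 0.2, -0.2]
opening: 0.0702
[324.9, 223.2, 43.8, 210.3]
150 319 326
180 318 327
210 306 338
220 304 340
226 304 340
230 303 341
236 301 343
[0.05695082 0.67101685 0.36935337] [0.64695752 0.37709185 0.17081166]
```

View pics/w10.png

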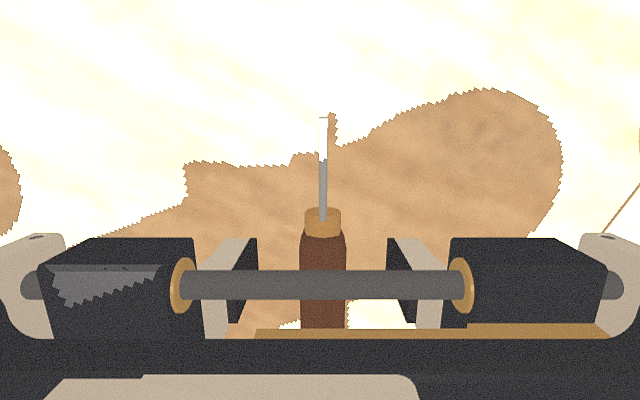

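```bash
python3 -m inch '[{"ax":0,"ay":0,"az":0,"dx":0,"dy":0,"dz":2,"fingers":70},{"ax":0,"ay":0,"az":0,"dx":0,"dy":0,"dz":4,"fingers":70},{"ax":0,"ay":0,"az":0,"dx":0,"dy":0,"dz":6,"fingers":70},{"ax":0,"ay":0,"az":0,"dx":0,"dy":0,"dz":6,"fingers":70}]';  python3 -m inch '[{"ax":0,"ay":0,"az":0,"dx":0,"dy":0,"dz":2,"fingers":70},{"ax":0,"ay":0,"az":0,"dx":0,"dy":0,"dz":2,"fingers":70}]'
```

```text
clock: 14.78
tool_pos: [0.5801, 0.345, -0.0222]
orientation: [180.0, 0.0, 25.8]
force: [-0.3, 0.9, -0.0]
opening: 0.0701
clock: 15.02
tool_pos: [0.5801, 0.3451, -0.024]
orientation: [180.0, 0.0, 25.8]
force: [0.3, -0.4, -0.6]
opening: 0.0703
```

```bash
python3 -m inch '[{"ax":0,"ay":0,"az":0,"dx":0,"dy":0,"dz":0,"fingers":40},{"ax":0,"ay":0,"az":0,"dx":0,"dy":0,"dz":0,"fingers":20},{"ax":0,"ay":0,"az":0,"dx":0,"dy":0,"dz":0,"fingers":10},{"ax":0,"ay":0,"az":0,"dx":0,"dy":0,"dz":0,"fingers":10},{"ax":0,"ay":0,"az":0,"dx":0,"dy":0,"dz":0,"fingers":10},{"ax":0,"ay":0,"az":0,"dx":0,"dy":0,"dz":0,"fingers":10},{"ax":0,"ay":0,"az":0,"dx":0,"dy":0,"dz":0,"fingers":10}]'; python3 -c "
from h import *
s=snapshot('wrist');cv2.imwrite('pics/w11.png',np.clip(s['image'][:,:,::-1].astype(float)*1.8,0,255).astype(np.uint8))
o=get_obs();print(o['opening'],o['force'],o['tool_pos'])"
```

```text
clock: 15.9
tool_pos: [0.5803, 0.3451, -0.0238]
orientation: [180.0, 0.0, 25.8]
force: [0.4, -0.6, 0.6]
opening: 0.0239
0.023680945255681117 [-0.41133426  0.30288446 -0.37449404] [ 0.58024902  0.34515941 -0.02384999]
```

View pics/w11.png

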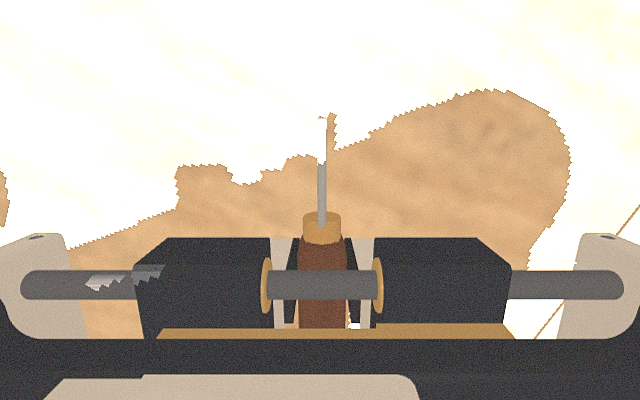

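The key is now gripped at 23.9 mm with the reported z at -0.024, so the reported z is about 28 mm too low for the fingertips. I'll lift and check the hold. Since the fork slot height must be good to 1.5 mm, I'll take a fresh height datum on the bench near the rest.

```bash
python3 -m inch '[{"ax":0,"ay":0,"az":0,"dx":0,"dy":0,"dz":-8,"fingers":10},{"ax":0,"ay":0,"az":0,"dx":0,"dy":0,"dz":-30,"fingers":10},{"ax":0,"ay":0,"az":0,"dx":0,"dy":0,"dz":-60,"fingers":10},{"ax":0,"ay":0,"az":0,"dx":0,"dy":0,"dz":-80,"fingers":10}]' && python3 -m inch '[{"ax":0,"ay":0,"az":3,"dx":-30,"dy":26,"dz":0,"fingers":10},{"ax":0,"ay":0,"az":6,"dx":-72,"dy":62,"dz":0,"fingers":10},{"ax":0,"ay":0,"az":9,"dx":-115,"dy":98,"dz":0,"fingers":10},{"ax":0,"ay":0,"az":12,"dx":-158,"dy":135,"dz":0,"fingers":10},{"ax":0,"ay":0,"az":15,"dx":-201,"dy":172,"dz":0,"fingers":10},{"ax":0,"ay":0,"az":17,"dx":-244,"dy":209,"dz":0,"fingers":10},{"ax":0,"ay":0,"az":17,"dx":-280,"dy":240,"dz":0,"fingers":10},{"ax":0,"ay":0,"az":17,"dx":-294,"dy":252,"dz":0,"fingers":10}]'; python3 -m inch '[{"ax":0,"ay":0,"az":0,"dx":0,"dy":0,"dz":20,"fingers":10},{"ax":0,"ay":0,"az":0,"dx":0,"dy":0,"dz":40,"fingers":10},{"ax":0,"ay":0,"az":0,"dx":0,"dy":0,"dz":50,"fingers":10},{"ax":0,"ay":0,"az":0,"dx":0,"dy":0,"dz":50,"fingers":10}]'; python3 -c "
from h import *
shift([.425,-.01,-.0238],8.7)
for n in ['wrist','scene']:
  s=snapshot(n);cv2.imwrite(f'pics/{n}12.png',np.clip(s['image'][:,:,::-1].astype(float)*1.5,0,255).astype(np.uint8))
"
```

```text
clock: 16.45
tool_pos: [0.5806, 0.3455, 0.058]
orientation: [-180.0, -0.1, 25.8]
force: [0.9, 0.2, -1.3]
opening: 0.024
clock: 17.45
tool_pos: [0.4239, -0.0116, 0.0566]
orientation: [-180.0, -0.0, 8.7]
force: [0.2, 0.2, -0.8]
opening: 0.0238
clock: 17.95
tool_pos: [0.4253, -0.0097, 0.0059]
orientation: [180.0, 0.1, 8.8]
force: [0.2, 0.4, -1.3]
opening: 0.0236
tool [ 0.4253 -0.0097  0.0059] [1.7998e+02 6.0000e-02 8.8500e+00] F [ 0.2  0.4 -1.3] t 17.95 op 0.0236
shift dx dy dz [-0.3  0.3 29.7] az 0.1
```

View pics/wrist12.png

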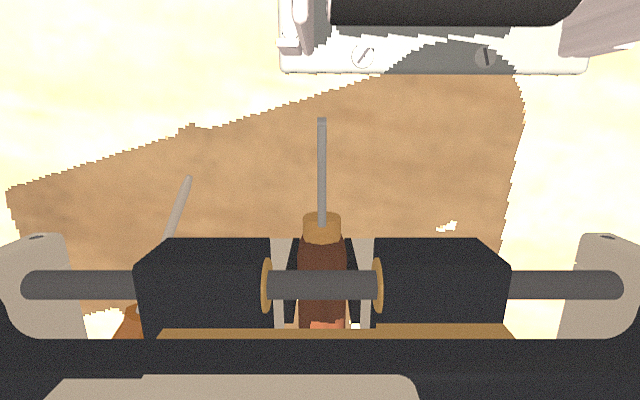

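View pics/scene12.png

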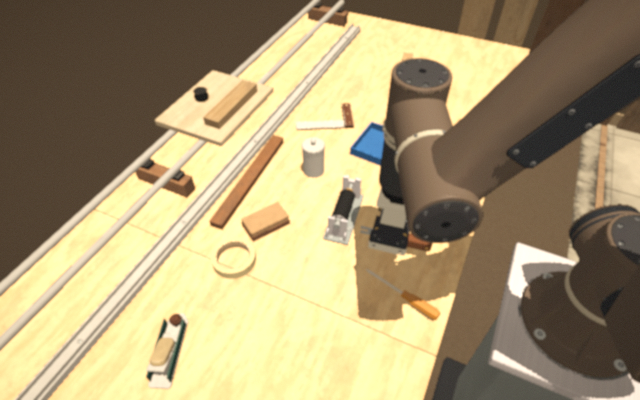

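```bash
python3 -m inch '[{"ax":0,"ay":0,"az":0,"dx":0,"dy":0,"dz":15,"fingers":10},{"ax":0,"ay":0,"az":0,"dx":0,"dy":0,"dz":25,"fingers":10},{"ax":0,"ay":0,"az":0,"dx":0,"dy":0,"dz":25,"fingers":10},{"ax":0,"ay":0,"az":0,"dx":0,"dy":0,"dz":25,"fingers":10}]'
for i in 1 2 3 4 5 6; do echo; done; python3 -m inch '[{"ax":0,"ay":0,"az":0,"dx":0,"dy":0,"dz":2,"fingers":10},{"ax":0,"ay":0,"az":0,"dx":0,"dy":0,"dz":2,"fingers":10}]'; python3 -c "
from h import *
shift([.425,-.01,-.0238],8.7)"
```

```text
clock: 18.55
tool_pos: [0.4257, -0.0096, -0.0185]
orientation: [180.0, -0.0, 8.8]
force: [-0.1, -0.7, -1.1]
opening: 0.0236






clock: 18.8
tool_pos: [0.4254, -0.0097, -0.0208]
orientation: [-180.0, -0.0, 8.8]
force: [0.3, -0.1, -1.2]
opening: 0.0237
tool [ 0.4254 -0.0097 -0.0208] [-1.80e+02 -1.00e-02  8.82e+00] F [ 0.3 -0.1 -1.2] t 18.8 op 0.0237
shift dx dy dz [-0.5  0.2  3. ] az 0.1
```

```bash
python3 -m inch '[{"ax":0,"ay":0,"az":0,"dx":0,"dy":0,"dz":1,"fingers":10},{"ax":0,"ay":0,"az":0,"dx":0,"dy":0,"dz":1,"fingers":10}]';python3 -m inch '[{"ax":0,"ay":0,"az":0,"dx":0,"dy":0,"dz":1,"fingers":10},{"ax":0,"ay":0,"az":0,"dx":0,"dy":0,"dz":1,"fingers":10}]';python3 -m inch '[{"ax":0,"ay":0,"az":0,"dx":0,"dy":0,"dz":1,"fingers":10},{"ax":0,"ay":0,"az":0,"dx":0,"dy":0,"dz":1,"fingers":10}]'
```

```text
clock: 19.05
tool_pos: [0.4254, -0.0097, -0.0219]
orientation: [180.0, 0.0, 8.8]
force: [-0.1, 0.6, -0.9]
opening: 0.0238
clock: 19.3
tool_pos: [0.4253, -0.0097, -0.0229]
orientation: [180.0, 0.0, 8.8]
force: [0.2, -0.6, -1.3]
opening: 0.0236
clock: 19.55
tool_pos: [0.4254, -0.0097, -0.0239]
orientation: [180.0, -0.0, 8.8]
force: [0.4, 0.2, -2.1]
opening: 0.0239
```

```bash
python3 -m inch '[{"ax":0,"ay":0,"az":0,"dx":0,"dy":0,"dz":1,"fingers":10},{"ax":0,"ay":0,"az":0,"dx":0,"dy":0,"dz":1,"fingers":10}]';python3 -m inch '[{"ax":0,"ay":0,"az":0,"dx":0,"dy":0,"dz":1,"fingers":10},{"ax":0,"ay":0,"az":0,"dx":0,"dy":0,"dz":1,"fingers":10}]';python3 -m inch '[{"ax":0,"ay":0,"az":0,"dx":0,"dy":0,"dz":1,"fingers":10},{"ax":0,"ay":0,"az":0,"dx":0,"dy":0,"dz":1,"fingers":10}]'
```

```text
clock: 19.8
tool_pos: [0.4255, -0.0097, -0.024]
orientation: [180.0, -0.0, 8.9]
force: [-5.3, 0.7, 16.6]
opening: 0.0238
clock: 20.05
tool_pos: [0.4256, -0.0097, -0.0241]
orientation: [180.0, -0.0, 8.9]
force: [-10.2, 1.3, 34.3]
opening: 0.0238
clock: 20.3
tool_pos: [0.4258, -0.0096, -0.0246]
orientation: [180.0, -0.1, 8.9]
force: [-12.5, 2.7, 43.4]
opening: 0.024
```

The bench contact is at reported z ≈ -0.024, the same as at pickup, so the offset is constant. The arm is stiff, about 17 N/mm, so presses need small steps. Now I'll raise the key to pin height and go to a stand-off in front of the pin.

```bash
python3 -m inch '[{"ax":0,"ay":0,"az":0,"dx":0,"dy":0,"dz":-20,"fingers":10},{"ax":0,"ay":0,"az":0,"dx":0,"dy":15,"dz":-42.5,"fingers":10},{"ax":0,"ay":0,"az":0,"dx":0,"dy":55,"dz":-42.5,"fingers":10},{"ax":0,"ay":0,"az":0,"dx":5,"dy":95,"dz":-42.5,"fingers":10},{"ax":0,"ay":0,"az":0,"dx":15,"dy":116,"dz":-42.5,"fingers":10},{"ax":0,"ay":0,"az":0,"dx":26,"dy":116,"dz":-42.5,"fingers":10},{"ax":0,"ay":0,"az":0,"dx":26,"dy":116,"dz":-42.5,"fingers":10},{"ax":0,"ay":0,"az":0,"dx":26,"dy":116,"dz":-42.5,"fingers":10}]'; python3 -c "
from h import *
shift([.4696,-.1204,.0155],8.7)
s=snapshot('wrist');np.savez('w13.npz',**s)
cv2.imwrite('pics/w13.png',np.clip(s['image'][:,:,::-1].astype(float)*1.5,0,255).astype(np.uint8))
cv2.imwrite('pics/w13c.png',cv2.resize(np.clip(s['image'][0:150,240:440,::-1].astype(float)*1.8,0,255).astype(np.uint8),None,fx=4,fy=4,interpolation=cv2.INTER_CUBIC))
"
```

```text
clock: 21.3
tool_pos: [0.4682, -0.1197, 0.0155]
orientation: [-180.0, 0.0, 8.9]
force: [-0.1, -0.2, -1.3]
opening: 0.0238
tool [ 0.4682 -0.1197  0.0155] [-1.7999e+02  4.0000e-02  8.8600e+00] F [-0.1 -0.2 -1.3] t 21.3 op 0.0238
shift dx dy dz [ 1.2  0.9 -0. ] az 0.2
```

View pics/w13c.png

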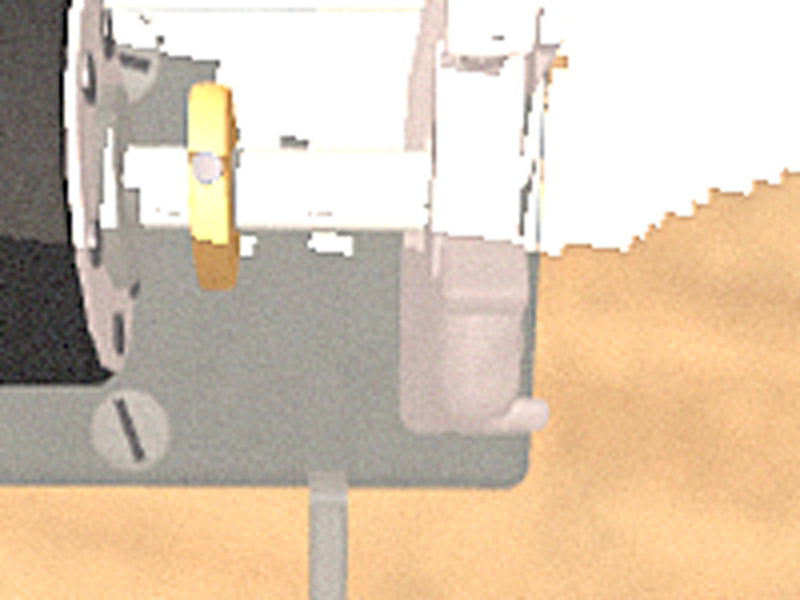

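Run:
```python
from h import *
s=dict(np.load("w13.npz"))
o=get_obs();T=R.from_euler("xyz",o["orientation"],degrees=True).as_matrix()
f=lambda x,y,z:T.T@(onplane(s,(240+x/4,y/4),z)-o["tool_pos"])*1000
for dz in (0,-.006):
  print(dz)
  for n,a in dict(tip=(328,473,.0665),tipL=(309,473,.0665),tipR=(347,473,.0665),pin=(332,188,.055),pinLo=(300,230,.056),pinUp=(300,148,.056),pinLcol=(250,186,.055),pinRch=(425,191,.055),col_out=(238,188,.055),cheek=(432,190,.060),colfrontOut=(238,285,.056)).items():
    print(n,f(a[0],a[1],a[2]+dz).round(1))
```

```text
0
tip [ 72.1   0.5 -51. ]
tipL [ 72.1  -1.4 -51. ]
tipR [ 72.1   2.5 -51. ]
pin [101.2   1.  -39.5]
pinLo [ 97.   -2.4 -40.5]
pinUp [104.9  -2.4 -40.5]
pinLcol [101.4  -7.8 -39.5]
pinRch [101.   10.9 -39.5]
col_out [101.2  -9.  -39.5]
cheek [100.1  11.2 -44.5]
colfrontOut [ 91.5  -9.2 -40.5]
-0.006
tip [ 72.    0.5 -45. ]
tipL [ 72.   -1.5 -45. ]
tipR [ 72.    2.6 -45. ]
pin [102.3   1.  -33.5]
pinLo [ 97.9  -2.6 -34.5]
pinUp [106.1  -2.5 -34.5]
pinLcol [102.5  -8.1 -33.5]
pinRch [102.   11.3 -33.5]
col_out [102.3  -9.4 -33.5]
cheek [101.2  11.7 -38.5]
colfrontOut [ 92.2  -9.5 -34.5]
```

```bash
python3 -m inch '[{"ax":0,"ay":0,"az":0,"dx":10,"dy":0.5,"dz":0,"fingers":10},{"ax":0,"ay":0,"az":0,"dx":20,"dy":0.5,"dz":0,"fingers":10},{"ax":0,"ay":0,"az":0,"dx":23,"dy":0.5,"dz":0,"fingers":10},{"ax":0,"ay":0,"az":0,"dx":23,"dy":0.5,"dz":0,"fingers":10}]'; python3 -c "
from h import *
shift([.4696,-.1204,.0155],8.7)
s=snapshot('wrist');np.savez('w14.npz',**s)
cv2.imwrite('pics/w14c.png',cv2.resize(np.clip(s['image'][0:150,240:440,::-1].astype(float)*1.4,0,255).astype(np.uint8),None,fx=4,fy=4,interpolation=cv2.INTER_CUBIC))
s=snapshot('scene')
cv2.imwrite('pics/s14c.png',cv2.resize(np.clip(s['image'][150:260,300:440,::-1].astype(float)*1.5,0,255).astype(np.uint8),None,fx=5,fy=5,interpolation=cv2.INTER_CUBIC))
"
```

```text
clock: 21.85
tool_pos: [0.4918, -0.1172, 0.0155]
orientation: [-180.0, 0.0, 8.8]
force: [-0.9, 0.2, -1.2]
opening: 0.0236
tool [ 0.4918 -0.1172  0.0155] [-1.80e+02  2.00e-02  8.83e+00] F [-0.9  0.2 -1.2] t 21.85 op 0.0236
shift dx dy dz [-22.4  -0.3  -0. ] az 0.1
```

View pics/w14c.png

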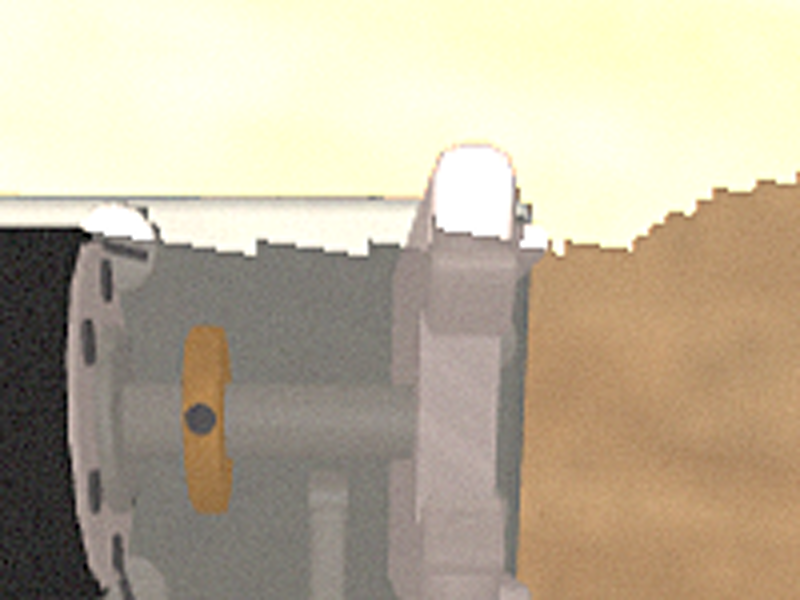

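View pics/s14c.png

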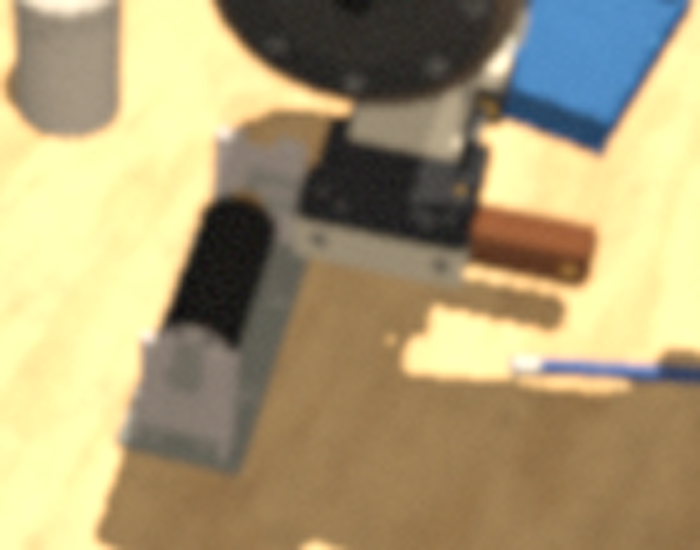

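The fork tip is at crop (329,473), just in front of the pin (axis at row 420) and mid-gap between the collar (228) and the cheek (415). I'll advance in small steps and watch the force.

```bash
python3 -m inch '[{"ax":0,"ay":0,"az":0,"dx":0.8,"dy":0,"dz":0,"fingers":10},{"ax":0,"ay":0,"az":0,"dx":1.6,"dy":0,"dz":0,"fingers":10}]'; python3 -m inch '[{"ax":0,"ay":0,"az":0,"dx":0.7,"dy":0,"dz":0,"fingers":10}]'; python3 -m inch '[{"ax":0,"ay":0,"az":0,"dx":0.6,"dy":0,"dz":0,"fingers":10}]'; python3 -m inch '[{"ax":0,"ay":0,"az":0,"dx":0.6,"dy":0,"dz":0,"fingers":10}]'
```

```text
clock: 22.2
tool_pos: [0.4932, -0.1171, 0.0157]
orientation: [-180.0, -0.0, 8.8]
force: [0.0, -0.2, -0.8]
opening: 0.024
clock: 22.32
tool_pos: [0.494, -0.117, 0.0157]
orientation: [180.0, -0.0, 8.8]
force: [-0.1, 0.1, -1.5]
opening: 0.0238
clock: 22.45
tool_pos: [0.4946, -0.1169, 0.0157]
orientation: [180.0, -0.0, 8.8]
force: [0.4, 0.3, -1.7]
opening: 0.0237
clock: 22.58
tool_pos: [0.4951, -0.1168, 0.0156]
orientation: [-180.0, 0.0, 8.8]
force: [-0.1, -0.0, -0.9]
opening: 0.0238
```

```bash
for i in 1; do python3 -m inch '[{"ax":0,"ay":0,"az":0,"dx":0.7,"dy":0,"dz":0,"fingers":10}]'; python3 -m inch '[{"ax":0,"ay":0,"az":0,"dx":0.6,"dy":0,"dz":0,"fingers":10}]';  python3 -m inch '[{"ax":0,"ay":0,"az":0,"dx":0.6,"dy":0,"dz":0,"fingers":10}]'; python3 -m inch '[{"ax":0,"ay":0,"az":0,"dx":0.7,"dy":0,"dz":0,"fingers":10}]'; done
```

```text
clock: 22.7
tool_pos: [0.4959, -0.1167, 0.0156]
orientation: [-180.0, 0.0, 8.8]
force: [-1.5, -0.6, -2.3]
opening: 0.0238
clock: 22.82
tool_pos: [0.4965, -0.1166, 0.0156]
orientation: [-180.0, -0.0, 8.8]
force: [-0.5, -0.0, -1.7]
opening: 0.0236
clock: 22.95
tool_pos: [0.497, -0.1165, 0.0156]
orientation: [-180.0, 0.0, 8.8]
force: [0.5, -0.9, -0.8]
opening: 0.024
clock: 23.08
tool_pos: [0.4977, -0.1164, 0.0156]
orientation: [180.0, 0.0, 8.8]
force: [0.0, 0.4, -1.7]
opening: 0.0238
```

```bash
for i in 1; do python3 -m inch '[{"ax":0,"ay":0,"az":0,"dx":0.7,"dy":0,"dz":0,"fingers":10}]'; python3 -m inch '[{"ax":0,"ay":0,"az":0,"dx":0.8,"dy":0,"dz":0,"fingers":10}]';  python3 -m inch '[{"ax":0,"ay":0,"az":0,"dx":1,"dy":0,"dz":0,"fingers":10}]'; done
```

```text
clock: 23.2
tool_pos: [0.4984, -0.1163, 0.0156]
orientation: [-180.0, -0.0, 8.8]
force: [0.1, -0.8, -0.7]
opening: 0.0239
clock: 23.32
tool_pos: [0.4992, -0.1162, 0.0156]
orientation: [180.0, -0.0, 8.8]
force: [-0.8, -0.9, -0.9]
opening: 0.0238
clock: 23.45
tool_pos: [0.5002, -0.116, 0.0156]
orientation: [-180.0, -0.0, 8.8]
force: [-0.2, -0.1, -2.3]
opening: 0.024
```

```bash
python3 -m inch '[{"ax":0,"ay":0,"az":0,"dx":1,"dy":0,"dz":0,"fingers":10},{"ax":0,"ay":0,"az":0,"dx":2,"dy":0,"dz":0,"fingers":10}]';python3 -m inch '[{"ax":0,"ay":0,"az":0,"dx":1,"dy":0,"dz":0,"fingers":10},{"ax":0,"ay":0,"az":0,"dx":2.5,"dy":0,"dz":0,"fingers":10}]';python3 -m inch '[{"ax":0,"ay":0,"az":0,"dx":1,"dy":0,"dz":0,"fingers":10},{"ax":0,"ay":0,"az":0,"dx":2,"dy":0,"dz":0,"fingers":10},{"ax":0,"ay":0,"az":0,"dx":2,"dy":0,"dz":0,"fingers":10}]'; python3 -c "
from h import *
shift([.4696,-.1204,.0155],8.7)
s=snapshot('wrist');np.savez('w15.npz',**s)
cv2.imwrite('pics/w15c.png',cv2.resize(np.clip(s['image'][50:200,240:440,::-1].astype(float)*1.8,0,255).astype(np.uint8),None,fx=4,fy=4,interpolation=cv2.INTER_CUBIC))"
```

```text
clock: 23.7
tool_pos: [0.5022, -0.1157, 0.0156]
orientation: [180.0, -0.0, 8.8]
force: [0.4, 0.4, -0.7]
opening: 0.0237
clock: 23.95
tool_pos: [0.5047, -0.1153, 0.0156]
orientation: [-180.0, 0.0, 8.8]
force: [-0.7, -0.1, -1.8]
opening: 0.0235
clock: 24.32
tool_pos: [0.5066, -0.115, 0.0156]
orientation: [180.0, 0.0, 8.8]
force: [0.4, 0.5, -1.5]
opening: 0.024
tool [ 0.5066 -0.115   0.0156] [180.     0.     8.83] F [ 0.4  0.5 -1.5] t 24.325 op 0.024
shift dx dy dz [-37.4  -0.4   0.1] az 0.1
```

View pics/w15c.png

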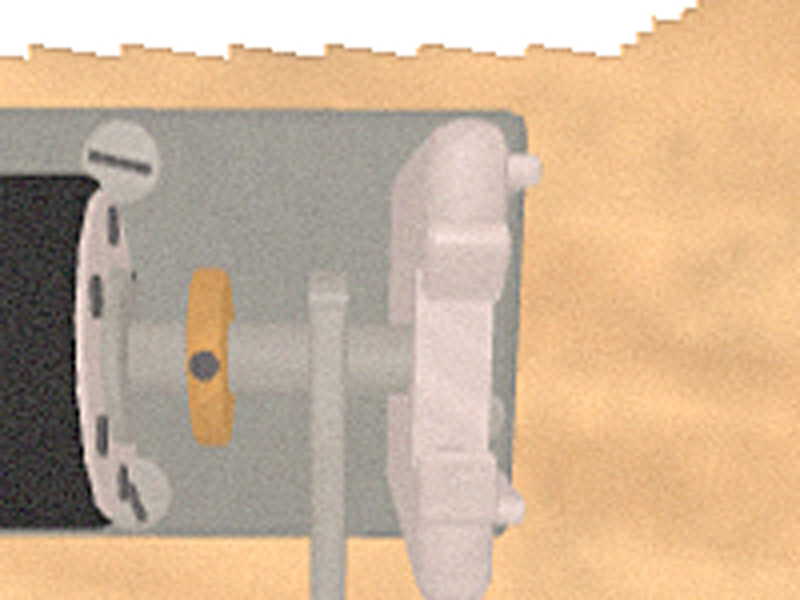

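The upper prong lies over the pin at crop (328,273-600), with no contact force. The collar's outer face is at 234, about 8 mm to the left. I'll press towards the collar (tool -y).

```bash
python3 -m inch '[{"ax":0,"ay":0,"az":0,"dx":0,"dy":-2,"dz":0,"fingers":10},{"ax":0,"ay":0,"az":0,"dx":0,"dy":-4,"dz":0,"fingers":10},{"ax":0,"ay":0,"az":0,"dx":0,"dy":-5.5,"dz":0,"fingers":10},{"ax":0,"ay":0,"az":0,"dx":0,"dy":-6,"dz":0,"fingers":10}]'; python3 -m inch '[{"ax":0,"ay":0,"az":0,"dx":0,"dy":-0.5,"dz":0,"fingers":10},{"ax":0,"ay":0,"az":0,"dx":0,"dy":-1,"dz":0,"fingers":10}]'; python3 -m inch '[{"ax":0,"ay":0,"az":0,"dx":0,"dy":-0.5,"dz":0,"fingers":10},{"ax":0,"ay":0,"az":0,"dx":0,"dy":-1,"dz":0,"fingers":10}]'
```

```text
clock: 24.88
tool_pos: [0.5057, -0.1089, 0.0157]
orientation: [180.0, -0.0, 8.8]
force: [-0.3, 0.4, -1.7]
opening: 0.0238
clock: 25.12
tool_pos: [0.5055, -0.1081, 0.0156]
orientation: [180.0, 0.0, 8.8]
force: [0.8, 0.1, -1.2]
opening: 0.0239
clock: 25.38
tool_pos: [0.5053, -0.1071, 0.0156]
orientation: [-180.0, 0.0, 8.8]
force: [0.7, 0.1, -1.2]
opening: 0.0241
```

```bash
cat > f.py <<'E'
from h import *
import sys
F=[];M=[]
for i in range(int(sys.argv[1]) if len(sys.argv)>1 else 2):
    s=snapshot('wrist');o=get_obs();F.append(o['force']);M.append(o['moment'])
c,sn=np.cos(np.radians(8.7)),np.sin(np.radians(8.7))
F=np.mean(F,0);print("F rest: x %.1f y %.1f z %.1f"%(c*F[0]+sn*F[1],-sn*F[0]+c*F[1],F[2]),"M",np.mean(M,0).round(2),o['tool_pos'].round(4),o['clock'])
if len(sys.argv)>2:
    cv2.imwrite(f'pics/{sys.argv[2]}.png',cv2.resize(np.clip(s['image'][50:200,240:440,::-1].astype(float)*1.8,0,255).astype(np.uint8),None,fx=4,fy=4,interpolation=cv2.INTER_CUBIC))
E
python3 -m inch '[{"ax":0,"ay":0,"az":0,"dx":0,"dy":-0.5,"dz":0,"fingers":10},{"ax":0,"ay":0,"az":0,"dx":0,"dy":-1,"dz":0,"fingers":10}]'; python3 f.py 2; python3 -m inch '[{"ax":0,"ay":0,"az":0,"dx":0,"dy":-0.5,"dz":0,"fingers":10},{"ax":0,"ay":0,"az":0,"dx":0,"dy":-1,"dz":0,"fingers":10}]'; python3 f.py 2 w16
```

```text
clock: 25.62
tool_pos: [0.5052, -0.1061, 0.0156]
orientation: [-180.0, 0.0, 8.8]
force: [1.2, -0.1, -1.7]
opening: 0.0237
F rest: x 0.3 y -0.2 z -1.4 M [-0.03 -0.07 -0.02] [ 0.5052 -0.1061  0.0157] 25.725
clock: 25.98
tool_pos: [0.5051, -0.1053, 0.0157]
orientation: [180.0, 0.0, 8.8]
force: [0.8, -2.5, -1.8]
opening: 0.0239
F rest: x -0.1 y -2.2 z -1.4 M [-0.75 -0.18 -0.18] [ 0.5051 -0.1052  0.0157] 26.075
```

View pics/w16.png

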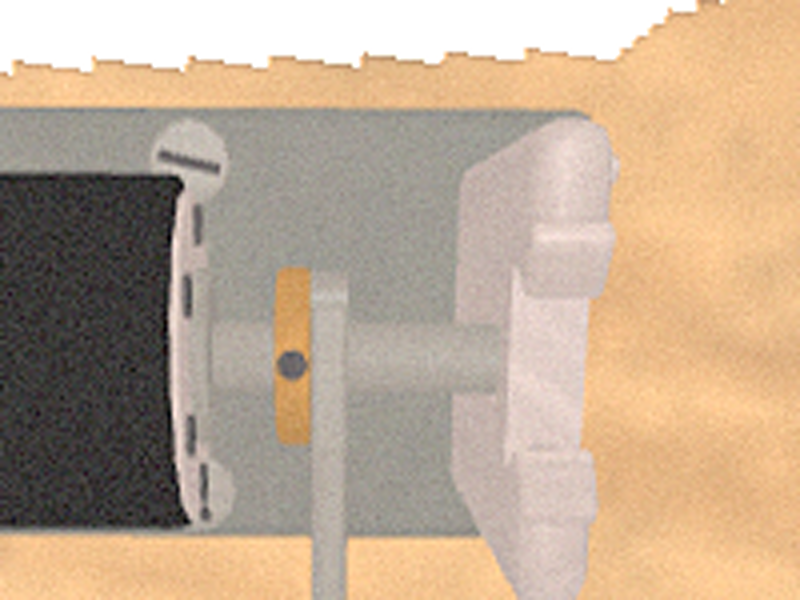

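```bash
for k in 1; do python3 -m inch '[{"ax":0,"ay":0,"az":0,"dx":0,"dy":-0.5,"dz":0,"fingers":10}]'|sed -n 4p; python3 f.py 1;  python3 -m inch '[{"ax":0,"ay":0,"az":0,"dx":0,"dy":-0.5,"dz":0,"fingers":10}]'|sed -n 4p; python3 f.py 1; python3 -m inch '[{"ax":0,"ay":0,"az":0,"dx":0,"dy":-0.5,"dz":0,"fingers":10}]'|sed -n 4p; python3 f.py 1; done
```

```text
force: [-0.3, -2.3, -0.7]
F rest: x 0.0 y -2.3 z -1.9 M [-0.72 -0.18 -0.18] [ 0.505  -0.1047  0.0157] 26.25
force: [1.0, -1.8, -1.4]
F rest: x -0.1 y -2.2 z -2.3 M [-0.77 -0.2  -0.17] [ 0.5049 -0.1041  0.0156] 26.425
force: [0.3, -2.7, -1.6]
F rest: x -0.6 y -1.5 z -1.1 M [-0.73 -0.12 -0.09] [ 0.5048 -0.1036  0.0156] 26.6
```

```bash
for k in 1; do python3 -m inch '[{"ax":0,"ay":0,"az":0,"dx":0,"dy":-0.6,"dz":0,"fingers":10}]'|sed -n 4p; python3 f.py 1;  python3 -m inch '[{"ax":0,"ay":0,"az":0,"dx":0,"dy":-0.6,"dz":0,"fingers":10}]'|sed -n 4p; python3 f.py 1; python3 -m inch '[{"ax":0,"ay":0,"az":0,"dx":0,"dy":-0.6,"dz":0,"fingers":10}]'|sed -n 4p; python3 f.py 1; done
```

```text
force: [0.0, -4.0, -0.6]
F rest: x -0.5 y -3.9 z -1.7 M [-1.12 -0.24 -0.15] [ 0.5047 -0.103   0.0156] 26.775
force: [1.0, -2.7, -2.6]
F rest: x 0.7 y -3.7 z -2.7 M [-1.28 -0.27 -0.24] [ 0.5046 -0.1025  0.0156] 26.95
force: [0.8, -4.2, -1.7]
F rest: x -0.0 y -4.4 z -0.7 M [-1.58 -0.33 -0.23] [ 0.5045 -0.1019  0.0156] 27.125
```

```bash
for k in 1; do python3 -m inch '[{"ax":0,"ay":0,"az":0,"dx":0,"dy":-0.6,"dz":0,"fingers":10}]'|sed -n 4p; python3 f.py 1;  python3 -m inch '[{"ax":0,"ay":0,"az":0,"dx":0,"dy":-0.6,"dz":0,"fingers":10}]'|sed -n 4p; python3 f.py 1; python3 -m inch '[{"ax":0,"ay":0,"az":0,"dx":0,"dy":-0.6,"dz":0,"fingers":10}]'|sed -n 4p; python3 f.py 2 w17; done
```

```text
force: [0.8, -4.7, -1.6]
F rest: x -0.4 y -5.8 z -1.9 M [-1.77 -0.33 -0.3 ] [ 0.5044 -0.1013  0.0156] 27.3
force: [0.4, -5.1, -1.5]
F rest: x -0.0 y -5.4 z -2.6 M [-1.89 -0.35 -0.3 ] [ 0.5043 -0.1007  0.0156] 27.475
force: [0.9, -5.9, -1.8]
F rest: x -0.3 y -5.4 z -2.6 M [-2.09 -0.35 -0.33] [ 0.5042 -0.1002  0.0156] 27.7
```

View pics/w17.png

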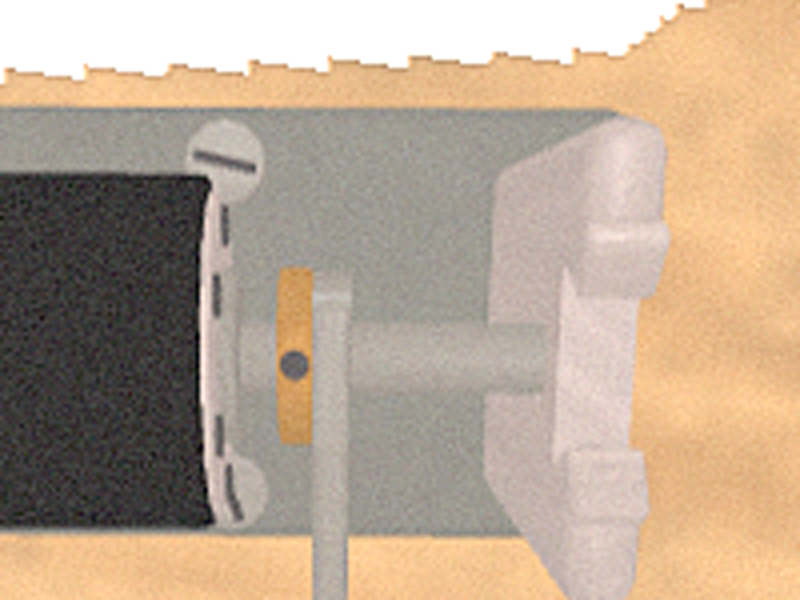

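```bash
python3 -m inch '[{"ax":0,"ay":0,"az":0,"dx":0,"dy":-0.6,"dz":0,"fingers":10}]'|sed -n 4p; python3 f.py 1;  python3 -m inch '[{"ax":0,"ay":0,"az":0,"dx":0,"dy":-0.5,"dz":0,"fingers":10}]'|sed -n 4p; python3 f.py 1; python3 -m inch '[{"ax":0,"ay":0,"az":0,"dx":0,"dy":-0.5,"dz":0,"fingers":10}]'|sed -n 4p; python3 f.py 3 w18
```

```text
force: [1.3, -6.4, -2.0]
F rest: x -0.1 y -6.3 z -2.8 M [-2.21 -0.4  -0.42] [ 0.5041 -0.0997  0.0156] 27.875
force: [1.5, -6.6, -2.9]
F rest: x 0.5 y -5.8 z -3.0 M [-2.17 -0.35 -0.36] [ 0.5039 -0.0992  0.0156] 28.05
force: [0.9, -6.6, -2.7]
F rest: x -0.1 y -6.1 z -3.1 M [-2.47 -0.34 -0.4 ] [ 0.5037 -0.0988  0.0155] 28.325
```

View pics/w18.png

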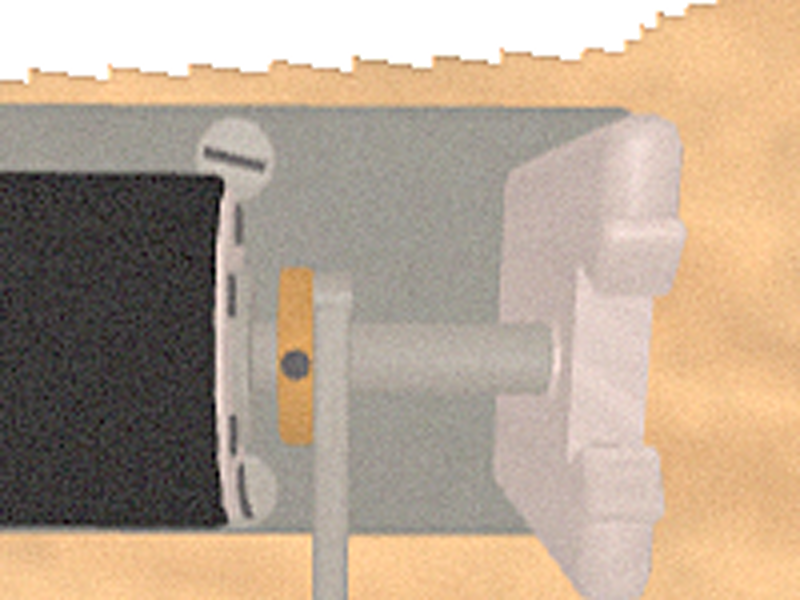

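The pin tip is now visible at crop (552,355) with a light gap to the cheek, and Fz shows the fork carrying weight, so the pin is out. I'll press 0.4 mm more for margin, then lift.

```bash
python3 -m inch '[{"ax":0,"ay":0,"az":0,"dx":0,"dy":-0.4,"dz":0,"fingers":10},{"ax":0,"ay":0,"az":0,"dx":0,"dy":-0.4,"dz":-1,"fingers":10},{"ax":0,"ay":0,"az":0,"dx":0,"dy":-0.4,"dz":-2,"fingers":10}]'|sed -n 2,4p; python3 f.py 1; python3 -m inch '[{"ax":0,"ay":0,"az":0,"dx":0,"dy":0,"dz":-1.5,"fingers":10},{"ax":0,"ay":0,"az":0,"dx":0,"dy":0,"dz":-3,"fingers":10}]'|sed -n 2,4p; python3 f.py 1 w19
```

```text
tool_pos: [0.5035, -0.0985, 0.0174]
orientation: [180.0, 0.1, 8.8]
force: [1.7, -6.9, -3.3]
F rest: x 0.1 y -7.0 z -4.2 M [-2.62 -0.37 -0.44] [ 0.5035 -0.0985  0.0175] 28.75
tool_pos: [0.5034, -0.0985, 0.0204]
orientation: [180.0, 0.1, 8.8]
force: [1.5, -6.9, -4.6]
F rest: x 1.0 y -7.6 z -3.5 M [-2.63 -0.38 -0.46] [ 0.5035 -0.0985  0.0205] 29.05
```

View pics/w19.png

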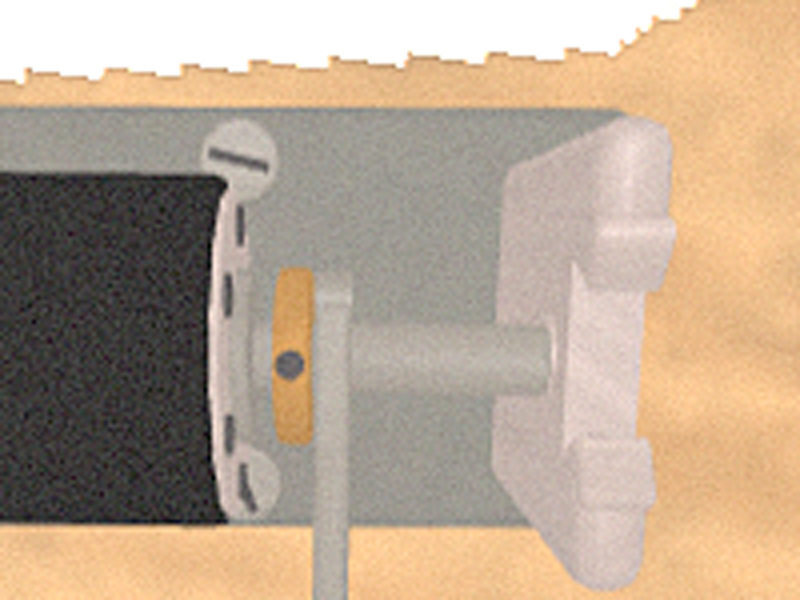

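```bash
U='[{"ax":0,"ay":0,"az":0,"dx":0,"dy":0,"dz":-2,"fingers":10},{"ax":0,"ay":0,"az":0,"dx":0,"dy":0,"dz":-4,"fingers":10}]'; python3 -m inch '[{"ax":0,"ay":0,"az":0,"dx":0,"dy":0,"dz":-2,"fingers":10},{"ax":0,"ay":0,"az":0,"dx":0,"dy":0,"dz":-4,"fingers":10}]'|sed -n 2,4p; python3 f.py 1; python3 -m inch '[{"ax":0,"ay":0,"az":0,"dx":0,"dy":0,"dz":-2,"fingers":10},{"ax":0,"ay":0,"az":0,"dx":0,"dy":0,"dz":-4,"fingers":10}]'|sed -n 2,4p; python3 f.py 1 w20
```

```text
tool_pos: [0.5034, -0.0986, 0.0244]
orientation: [180.0, 0.1, 8.8]
force: [0.4, -7.2, -3.4]
F rest: x -0.1 y -7.3 z -4.3 M [-2.78 -0.29 -0.45] [ 0.5035 -0.0985  0.0246] 29.35
tool_pos: [0.5034, -0.0986, 0.0284]
orientation: [180.0, 0.1, 8.8]
force: [0.9, -6.7, -3.8]
F rest: x 0.3 y -8.3 z -3.3 M [-2.74 -0.4  -0.41] [ 0.5035 -0.0986  0.0286] 29.65
```

View pics/w20.png

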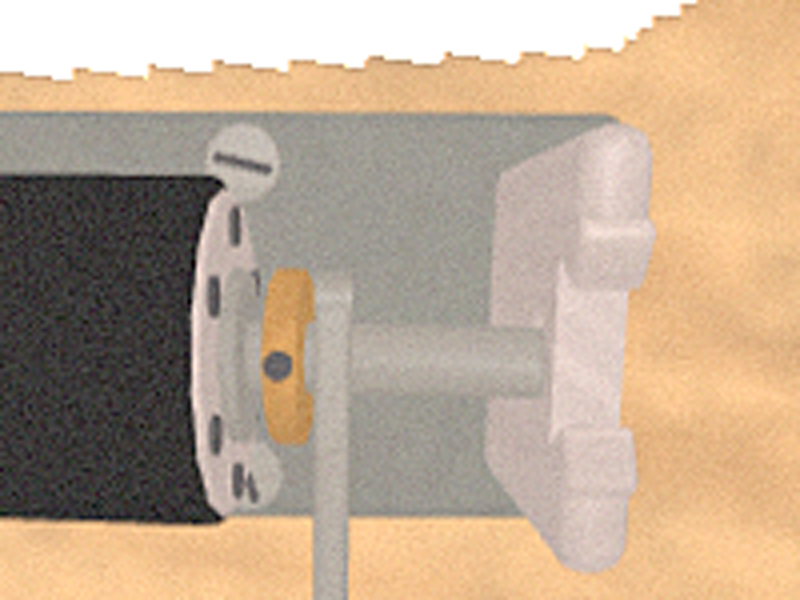

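```bash
python3 -m inch '[{"ax":0,"ay":0,"az":0,"dx":0,"dy":0,"dz":-2,"fingers":10},{"ax":0,"ay":0,"az":0,"dx":0,"dy":0,"dz":-4,"fingers":10}]'|sed -n 2,4p; python3 f.py 1; python3 -m inch '[{"ax":0,"ay":0,"az":0,"dx":0,"dy":0,"dz":-2,"fingers":10},{"ax":0,"ay":0,"az":0,"dx":0,"dy":0,"dz":-4.5,"fingers":10},{"ax":0,"ay":0,"az":0,"dx":0,"dy":0,"dz":-4.5,"fingers":10}]'|sed -n 2,4p; python3 f.py 2 w21
python3 - <<'E'
from h import *
s=snapshot('scene')
cv2.imwrite('pics/s21c.png',cv2.resize(np.clip(s['image'][150:260,300:440,::-1].astype(float)*1.5,0,255).astype(np.uint8),None,fx=5,fy=5,interpolation=cv2.INTER_CUBIC))
E
```

```text
tool_pos: [0.5034, -0.0986, 0.0324]
orientation: [180.0, 0.1, 8.8]
force: [1.0, -7.4, -4.7]
F rest: x 0.8 y -7.3 z -2.9 M [-2.73 -0.34 -0.45] [ 0.5035 -0.0986  0.0326] 29.95
tool_pos: [0.5035, -0.0985, 0.037]
orientation: [180.0, 0.0, 8.8]
force: [1.1, -6.9, -4.2]
F rest: x 0.1 y -6.8 z -4.4 M [-2.61 -0.35 -0.41] [ 0.5034 -0.0985  0.0369] 30.425
```

View pics/w21.png

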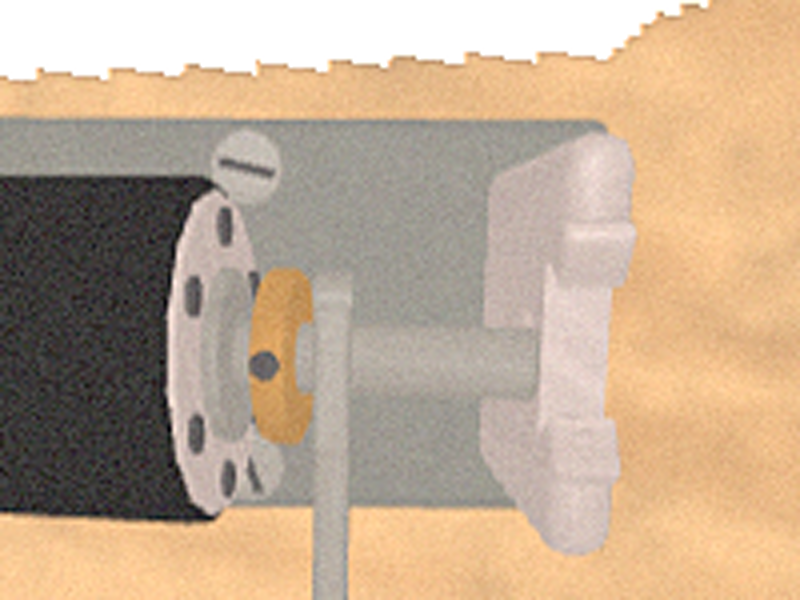

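```bash
python3 -m inch '[{"ax":0,"ay":0,"az":0,"dx":0,"dy":1,"dz":0,"fingers":10},{"ax":0,"ay":0,"az":0,"dx":0,"dy":2,"dz":0,"fingers":10}]'|sed -n 2,4p; python3 f.py 1; python3 -m inch '[{"ax":0,"ay":0,"az":0,"dx":0,"dy":1,"dz":0,"fingers":10},{"ax":0,"ay":0,"az":0,"dx":0,"dy":2,"dz":0,"fingers":10}]'|sed -n 2,4p; python3 f.py 2 w22
```

```text
tool_pos: [0.5037, -0.1004, 0.0367]
orientation: [180.0, 0.1, 8.8]
force: [1.1, -5.1, -4.4]
F rest: x 0.1 y -5.4 z -4.8 M [-2.03 -0.24 -0.35] [ 0.5037 -0.1004  0.0367] 30.775
tool_pos: [0.5043, -0.1021, 0.0369]
orientation: [-180.0, 0.0, 8.8]
force: [0.9, -3.0, -3.5]
F rest: x 0.4 y -4.2 z -4.3 M [-1.45 -0.16 -0.22] [ 0.5044 -0.102   0.037 ] 31.125
```

View pics/w22.png

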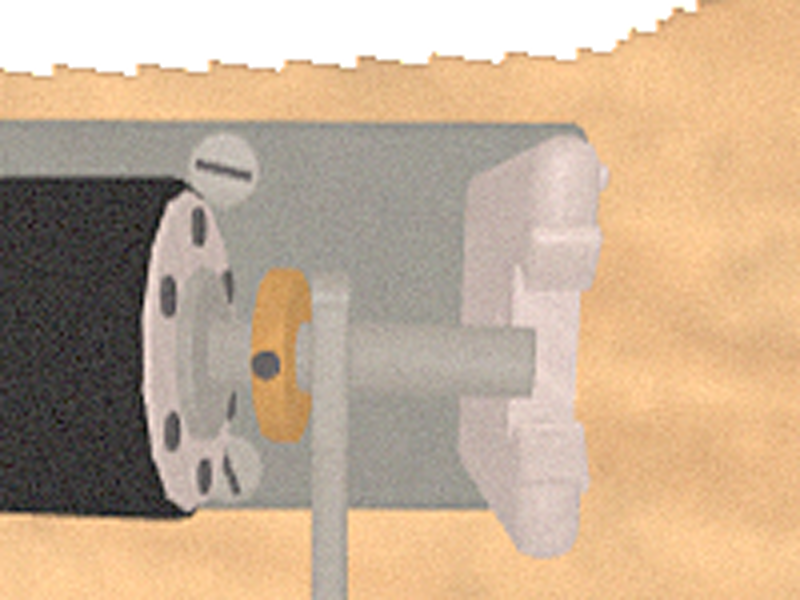

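```bash
python3 -m inch '[{"ax":0,"ay":0,"az":0,"dx":0,"dy":1,"dz":0,"fingers":10},{"ax":0,"ay":0,"az":0,"dx":0,"dy":2,"dz":0,"fingers":10},{"ax":0,"ay":0,"az":0,"dx":0,"dy":3,"dz":0,"fingers":10},{"ax":0,"ay":0,"az":0,"dx":0,"dy":4,"dz":0,"fingers":10}]'|sed -n 2,4p; python3 f.py 1; python3 -m inch '[{"ax":0,"ay":0,"az":0,"dx":0,"dy":0,"dz":1,"fingers":10},{"ax":0,"ay":0,"az":0,"dx":0,"dy":0,"dz":2,"fingers":10}]'|sed -n 2,4p; python3 f.py 1; python3 -m inch '[{"ax":0,"ay":0,"az":0,"dx":0,"dy":0,"dz":1,"fingers":10},{"ax":0,"ay":0,"az":0,"dx":0,"dy":0,"dz":1,"fingers":10}]'|sed -n 2,4p; python3 f.py 2 w23
```

```text
tool_pos: [0.5053, -0.1058, 0.0372]
orientation: [-180.0, -0.0, 8.8]
force: [0.2, 0.9, -4.0]
F rest: x -0.3 y 0.5 z -3.6 M [0.09 0.09 0.  ] [ 0.5053 -0.1059  0.0372] 31.675
tool_pos: [0.5052, -0.1061, 0.0351]
orientation: [180.0, -0.0, 8.8]
force: [-0.6, -0.2, -2.5]
F rest: x 0.2 y 0.2 z -3.5 M [-0.19  0.04 -0.03] [ 0.5052 -0.1061  0.035 ] 31.975
tool_pos: [0.5052, -0.1061, 0.0341]
orientation: [180.0, 0.0, 8.8]
force: [0.2, -1.1, -4.1]
F rest: x -0.1 y -0.4 z -3.9 M [-0.39 -0.02 -0.04] [ 0.5052 -0.1061  0.0341] 32.325
```

View pics/w23.png

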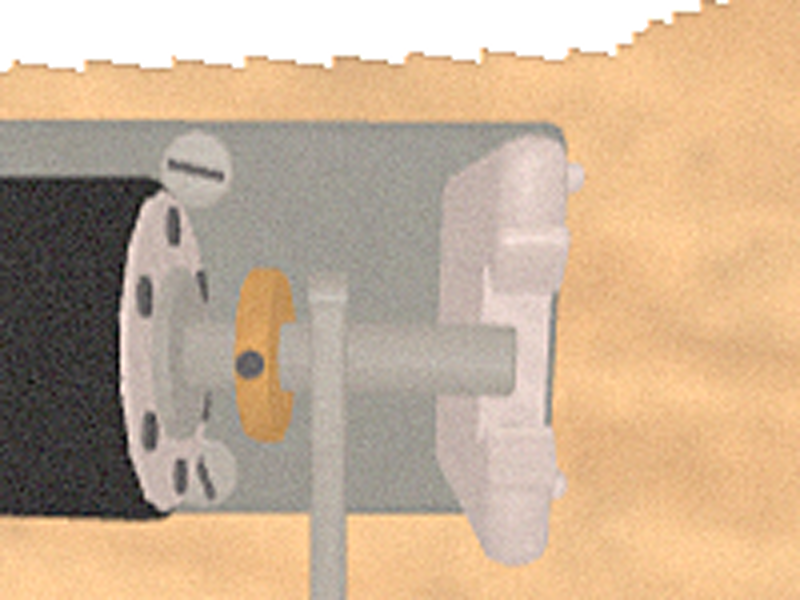

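```bash
python3 -m inch '[{"ax":0,"ay":0,"az":0,"dx":0,"dy":0,"dz":1,"fingers":10},{"ax":0,"ay":0,"az":0,"dx":0,"dy":0,"dz":1,"fingers":10}]'|sed -n 2p; python3 f.py 2; python3 -m inch '[{"ax":0,"ay":0,"az":0,"dx":0,"dy":0,"dz":1,"fingers":10},{"ax":0,"ay":0,"az":0,"dx":0,"dy":0,"dz":1,"fingers":10}]'|sed -n 2p; python3 f.py 2; python3 -m inch '[{"ax":0,"ay":0,"az":0,"dx":0,"dy":0,"dz":1,"fingers":10},{"ax":0,"ay":0,"az":0,"dx":0,"dy":0,"dz":1,"fingers":10}]'|sed -n 2p; python3 f.py 2
```

```text
tool_pos: [0.5051, -0.1061, 0.0331]
F rest: x -0.3 y -1.2 z -3.3 M [-0.45 -0.01 -0.08] [ 0.5052 -0.1061  0.0331] 32.675
tool_pos: [0.5052, -0.1061, 0.0321]
F rest: x -0.2 y -1.4 z -3.7 M [-0.52 -0.08 -0.07] [ 0.5052 -0.1061  0.0321] 33.025
tool_pos: [0.5054, -0.1059, 0.0312]
F rest: x -0.1 y -0.7 z -1.1 M [-0.04 -0.06  0.01] [ 0.5054 -0.1059  0.0313] 33.375
```

```bash
python3 -m inch '[{"ax":0,"ay":0,"az":0,"dx":0,"dy":0,"dz":1,"fingers":10},{"ax":0,"ay":0,"az":0,"dx":-1,"dy":0,"dz":1,"fingers":10}]'|sed -n 2,4p; python3 f.py 2; python3 -m inch '[{"ax":0,"ay":0,"az":0,"dx":-2,"dy":0,"dz":0,"fingers":10},{"ax":0,"ay":0,"az":0,"dx":-4,"dy":0,"dz":0,"fingers":10}]'|sed -n 2,4p; python3 f.py 1; python3 -m inch '[{"ax":0,"ay":0,"az":0,"dx":-3,"dy":0,"dz":0,"fingers":10},{"ax":0,"ay":0,"az":0,"dx":-7,"dy":0,"dz":0,"fingers":10},{"ax":0,"ay":0,"az":0,"dx":-12,"dy":0,"dz":0,"fingers":10}]'|sed -n 2,4p; python3 f.py 1 w24
```

```text
tool_pos: [0.5042, -0.1061, 0.0301]
orientation: [-180.0, 0.0, 8.8]
force: [0.2, 0.5, -1.2]
F rest: x -0.8 y 0.3 z -1.4 M [-0.05 -0.03 -0.03] [ 0.5041 -0.1062  0.0301] 33.725
tool_pos: [0.5001, -0.1068, 0.0301]
orientation: [-180.0, 0.0, 8.8]
force: [-0.6, 0.5, -2.8]
F rest: x -1.2 y 1.2 z -1.6 M [ 0.03 -0.01 -0.03] [ 0.4998 -0.1068  0.0301] 34.025
tool_pos: [0.4881, -0.1087, 0.0301]
orientation: [-180.0, 0.0, 8.8]
force: [-0.7, -0.2, -0.8]
F rest: x -1.5 y -0.7 z -2.0 M [-0.07  0.2  -0.01] [ 0.4873 -0.1088  0.0301] 34.45
```

View pics/w24.png

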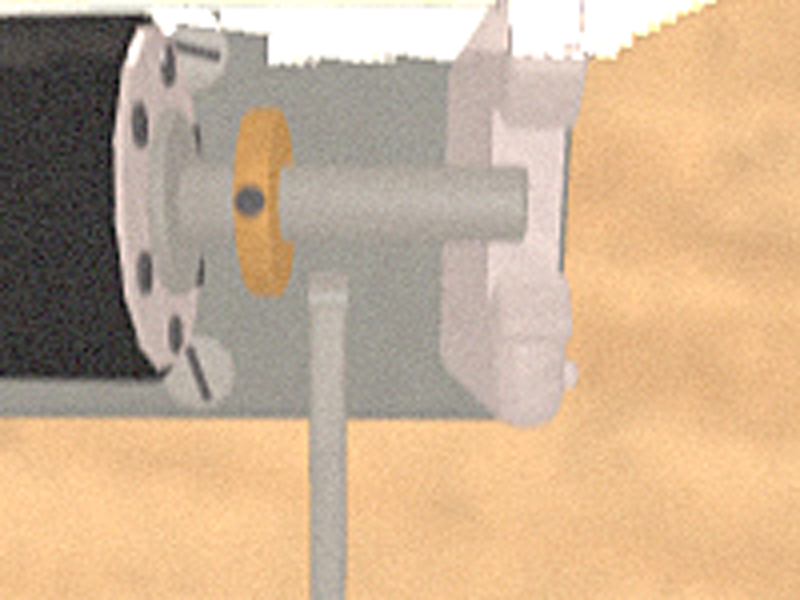

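The fork is free, and the roller's pin rests in the notch (crop (510,205), between the horns). I'll lay the key on the free bench patch used for the height datum.

```bash
python3 -m inch '[{"ax":0,"ay":0,"az":0,"dx":-24,"dy":0,"dz":0,"fingers":10},{"ax":0,"ay":0,"az":0,"dx":-46,"dy":-20,"dz":0,"fingers":10},{"ax":0,"ay":0,"az":0,"dx":-47,"dy":-60,"dz":10,"fingers":10},{"ax":0,"ay":0,"az":0,"dx":-47,"dy":-95,"dz":25,"fingers":10},{"ax":0,"ay":0,"az":0,"dx":-47,"dy":-107,"dz":42,"fingers":10},{"ax":0,"ay":0,"az":0,"dx":-47,"dy":-107,"dz":50,"fingers":10},{"ax":0,"ay":0,"az":0,"dx":-47,"dy":-107,"dz":52,"fingers":10},{"ax":0,"ay":0,"az":0,"dx":-47,"dy":-107,"dz":53.5,"fingers":10}]'; python3 -m inch '[{"ax":0,"ay":0,"az":0,"dx":0,"dy":0,"dz":0,"fingers":10}]'
```

```text
clock: 35.45
tool_pos: [0.4258, -0.0106, -0.0232]
orientation: [180.0, -0.0, 8.8]
force: [1.0, -1.2, -1.1]
opening: 0.0238
clock: 35.58
tool_pos: [0.4258, -0.0105, -0.0231]
orientation: [-180.0, -0.0, 8.8]
force: [-0.0, -0.2, -0.9]
opening: 0.0238
```

```bash
python3 -m inch '[{"ax":0,"ay":0,"az":0,"dx":0,"dy":0,"dz":0.8,"fingers":10},{"ax":0,"ay":0,"az":0,"dx":0,"dy":0,"dz":0.8,"fingers":40},{"ax":0,"ay":0,"az":0,"dx":0,"dy":0,"dz":0.8,"fingers":70},{"ax":0,"ay":0,"az":0,"dx":0,"dy":0,"dz":0.8,"fingers":75},{"ax":0,"ay":0,"az":0,"dx":0,"dy":0,"dz":0.8,"fingers":75},{"ax":0,"ay":0,"az":0,"dx":0,"dy":0,"dz":0.8,"fingers":75}]'; python3 -c "
from h import *
o=get_obs();print(o['joint_pos'])"
```

```text
clock: 36.33
tool_pos: [0.4256, -0.0101, -0.0242]
orientation: [180.0, -0.0, 8.8]
force: [-0.1, 0.4, -0.1]
opening: 0.0684
[ 2.54257915e+01  1.40010227e+01 -4.56189921e+01  9.37596338e-04
 -3.03790710e+01  7.34034923e+01]
```

```bash
python3 -m inch '[{"ax":0,"ay":0,"az":0,"dx":0,"dy":0,"dz":-50,"fingers":75},{"ax":0,"ay":0,"az":10,"dx":0,"dy":0,"dz":-110,"fingers":75},{"ax":0,"ay":0,"az":20,"dx":15,"dy":5,"dz":-160,"fingers":75},{"ax":0,"ay":0,"az":30,"dx":45,"dy":15,"dz":-175,"fingers":75},{"ax":0,"ay":0,"az":40,"dx":75,"dy":25,"dz":-175,"fingers":75},{"ax":0,"ay":0,"az":50,"dx":100,"dy":35,"dz":-175,"fingers":75},{"ax":0,"ay":0,"az":60,"dx":120,"dy":45,"dz":-175,"fingers":75},{"ax":0,"ay":0,"az":70,"dx":126,"dy":48,"dz":-175,"fingers":75}]'; python3 -m inch '[{"ax":0,"ay":0,"az":10,"dx":0,"dy":0,"dz":0,"fingers":75},{"ax":0,"ay":0,"az":20,"dx":0,"dy":0,"dz":0,"fingers":75},{"ax":0,"ay":0,"az":20,"dx":0,"dy":0,"dz":0,"fingers":75},{"ax":0,"ay":0,"az":20,"dx":0,"dy":0,"dz":0,"fingers":75}]'; python3 -c "
from h import *
shift([.558,-.038,.15],-81.3)
s=snapshot('wrist');np.savez('w25.npz',**s)
cv2.imwrite('pics/w25.png',np.clip(s['image'][:,:,::-1].astype(float)*1.7,0,255).astype(np.uint8))
for k in ['roller_mid','sprung_cap']: print(k,landmark_of(k,'wrist')[:1])
s=snapshot('top');cv2.imwrite('pics/t25.png',cv2.resize(s['image'][180:300,240:480,::-1],None,fx=3,fy=3,interpolation=cv2.INTER_CUBIC))
"
```

```text
clock: 37.33
tool_pos: [0.5583, -0.0386, 0.1502]
orientation: [180.0, 0.0, -61.5]
force: [-0.0, 0.2, -0.7]
opening: 0.0751
clock: 37.83
tool_pos: [0.5573, -0.0382, 0.1508]
orientation: [180.0, 0.0, -81.0]
force: [0.0, -0.2, 0.2]
opening: 0.075
tool [ 0.5573 -0.0382  0.1508] [179.99   0.   -80.95] F [ 0.  -0.2  0.2] t 37.825 op 0.075
shift dx dy dz [-0.1 -0.7  0.8] az 0.3
roller_mid [{'position': [319.5, 203.0], 'score': 0.8}]
sprung_cap [{'position': [319.6, 154.8], 'score': 0.62}]
```

View pics/w25.png

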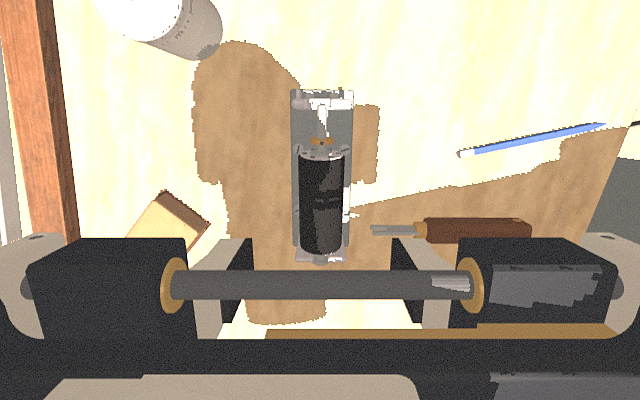

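View pics/t25.png

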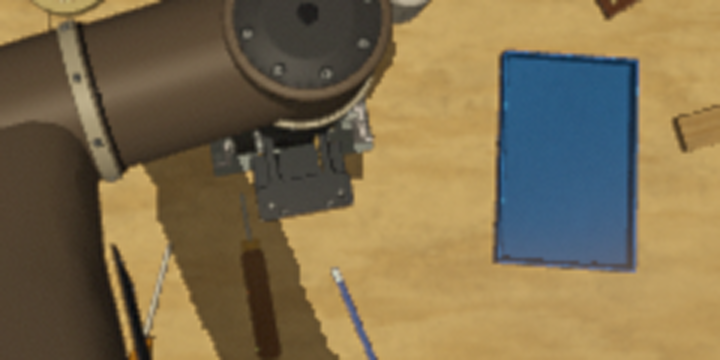

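```bash
python3 -m inch '[{"ax":0,"ay":0,"az":0,"dx":0,"dy":0,"dz":40,"fingers":75},{"ax":0,"ay":0,"az":0,"dx":0,"dy":0,"dz":85,"fingers":75},{"ax":0,"ay":0,"az":0,"dx":0,"dy":0,"dz":118,"fingers":75},{"ax":0,"ay":0,"az":0,"dx":0,"dy":0,"dz":130,"fingers":75},{"ax":0,"ay":0,"az":0,"dx":0,"dy":0,"dz":132,"fingers":75},{"ax":0,"ay":0,"az":0,"dx":0,"dy":0,"dz":132,"fingers":75}]'; python3 -c "
from h import *
shift([.558,-.038,.0185],-81.3)
s=snapshot('wrist')
cv2.imwrite('pics/w26.png',np.clip(s['image'][:,:,::-1].astype(float)*1.7,0,255).astype(np.uint8))
s=snapshot('top')
c=[onplane(s,(240+x/3,180+y/3),.028) for x,y in [(500,52),(637,60),(634,270),(494,263)]]
print(np.round(c,4), np.mean(c,0).round(4), np.degrees(np.arctan2(c[0][1]-c[3][1],c[0][0]-c[3][0])),np.degrees(np.arctan2(c[1][1]-c[2][1],c[1][0]-c[2][0])),np.degrees(np.arctan2(c[1][0]-c[0][0],c[0][1]-c[1][1])))
"
```

```text
clock: 38.78
tool_pos: [0.5584, -0.038, 0.02]
orientation: [-179.9, -0.0, -81.1]
force: [-0.9, -0.4, -0.0]
opening: 0.0749
tool [ 0.5584 -0.038   0.02  ] [-179.9    -0.    -81.15] F [-0.9 -0.4 -0. ] t 38.775 op 0.0749
shift dx dy dz [-0.1  0.4  1.5] az 0.2
[[ 0.6356 -0.2739  0.028 ]
 [ 0.6243 -0.4161  0.028 ]
 [ 0.4094 -0.3967  0.028 ]
 [ 0.4193 -0.2556  0.028 ]] [ 0.5221 -0.3356  0.028 ] -4.845095197977265 -5.153656500809479 -4.546032431207391
```

View pics/w26.png

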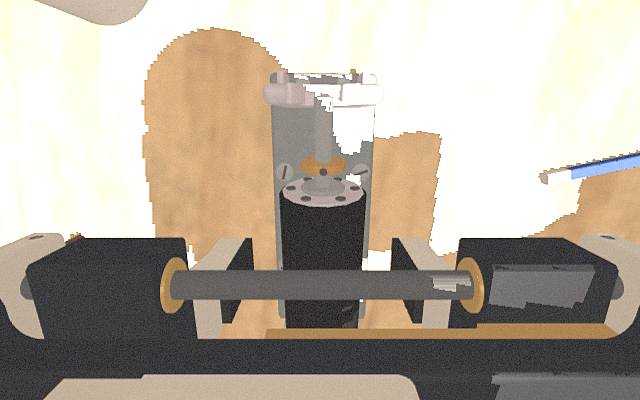

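The roller lies centred between the open fingers at column 322. I'll close on it.

```bash
python3 -m inch '[{"ax":0,"ay":0,"az":0,"dx":0,"dy":0,"dz":1,"fingers":45},{"ax":0,"ay":0,"az":0,"dx":0,"dy":0,"dz":1,"fingers":30},{"ax":0,"ay":0,"az":0,"dx":0,"dy":0,"dz":1,"fingers":25},{"ax":0,"ay":0,"az":0,"dx":0,"dy":0,"dz":1,"fingers":25},{"ax":0,"ay":0,"az":0,"dx":0,"dy":0,"dz":1,"fingers":25},{"ax":0,"ay":0,"az":0,"dx":0,"dy":0,"dz":1,"fingers":25},{"ax":0,"ay":0,"az":0,"dx":0,"dy":0,"dz":1,"fingers":25}]'; python3 f.py 1
```

```text
clock: 39.75
tool_pos: [0.5575, -0.0382, 0.0179]
orientation: [-180.0, -0.0, -81.2]
force: [-0.5, 0.7, 0.6]
opening: 0.0394
F rest: x -0.6 y 0.7 z 1.1 M [ 0.26 -0.07 -0.03] [ 0.5575 -0.0382  0.0179] 39.8
```

```bash
python3 -m inch '[{"ax":0,"ay":0,"az":0,"dx":0,"dy":0,"dz":-5,"fingers":25},{"ax":0,"ay":0,"az":0,"dx":0,"dy":0,"dz":-15,"fingers":25},{"ax":0,"ay":0,"az":0,"dx":0,"dy":0,"dz":-30,"fingers":25},{"ax":0,"ay":0,"az":0,"dx":0,"dy":0,"dz":-50,"fingers":25},{"ax":0,"ay":0,"az":0,"dx":0,"dy":0,"dz":-75,"fingers":25},{"ax":0,"ay":0,"az":0,"dx":0,"dy":0,"dz":-100,"fingers":25},{"ax":0,"ay":0,"az":0,"dx":0,"dy":0,"dz":-100,"fingers":25}]'; python3 -c "
from h import *
shift([.527,-.337,.11],-4.8)
s=snapshot('wrist')
cv2.imwrite('pics/w27.png',np.clip(s['image'][:,:,::-1].astype(float)*1.7,0,255).astype(np.uint8))
print(get_obs()['joint_pos'])
"
```

```text
clock: 40.67
tool_pos: [0.5588, -0.0379, 0.1207]
orientation: [-179.7, 0.0, -81.2]
force: [-0.5, 0.3, -3.6]
opening: 0.0393
tool [ 0.5588 -0.0379  0.1207] [-1.7973e+02  2.0000e-02 -8.1160e+01] F [-0.5  0.3 -3.6] t 40.675 op 0.0393
shift dx dy dz [290.6  77.4  10.3] az -76.4
[ 1.61557006e+01  1.33776794e+01 -2.04728544e+01 -1.72120524e-02
 -5.60183339e+01 -7.32926316e+00]
```

View pics/w27.png

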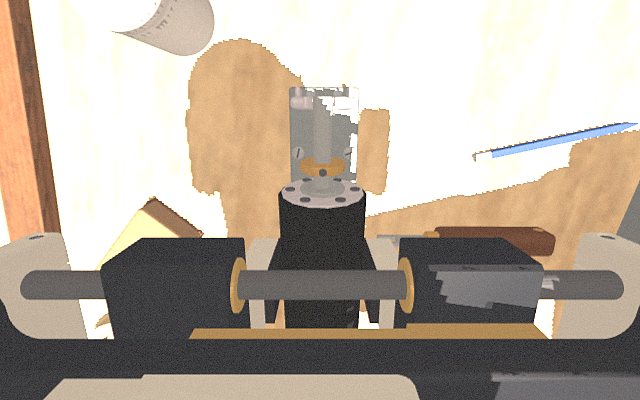

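```bash
python3 -m inch '[{"ax":0,"ay":0,"az":-9,"dx":25,"dy":7,"dz":0,"fingers":25},{"ax":0,"ay":0,"az":-19,"dx":65,"dy":18,"dz":0,"fingers":25},{"ax":0,"ay":0,"az":-29,"dx":105,"dy":30,"dz":0,"fingers":25},{"ax":0,"ay":0,"az":-39,"dx":147,"dy":42,"dz":0,"fingers":25},{"ax":0,"ay":0,"az":-49,"dx":190,"dy":54,"dz":0,"fingers":25},{"ax":0,"ay":0,"az":-59,"dx":232,"dy":66,"dz":0,"fingers":25},{"ax":0,"ay":0,"az":-68,"dx":270,"dy":76,"dz":0,"fingers":25},{"ax":0,"ay":0,"az":-76,"dx":290,"dy":82,"dz":0,"fingers":25}]'; python3 -m inch '[{"ax":0,"ay":0,"az":0,"dx":0,"dy":0,"dz":0,"fingers":25},{"ax":0,"ay":0,"az":0,"dx":0,"dy":0,"dz":0,"fingers":25},{"ax":0,"ay":0,"az":0,"dx":0,"dy":0,"dz":0,"fingers":25}]'; python3 -c "
from h import *
shift([.522,-.337,.12],-4.8)
s=snapshot('wrist');np.savez('w28.npz',**s)
cv2.imwrite('pics/w28.png',np.clip(s['image'][:,:,::-1].astype(float)*1.7,0,255).astype(np.uint8))
s=snapshot('scene');cv2.imwrite('pics/s28.png',cv2.resize(np.clip(s['image'][50:220,290:490,::-1].astype(float)*1.5,0,255).astype(np.uint8),None,fx=3.5,fy=3.5))
"
```

```text
clock: 41.72
tool_pos: [0.5194, -0.3388, 0.1162]
orientation: [-180.0, 0.1, -5.0]
force: [0.5, -0.9, -3.6]
opening: 0.0395
clock: 42.1
tool_pos: [0.5209, -0.3365, 0.1176]
orientation: [-180.0, 0.0, -5.2]
force: [-0.1, 0.4, -3.5]
opening: 0.039
tool [ 0.5209 -0.3365  0.1176] [-1.7999e+02  3.0000e-02 -5.1900e+00] F [-0.1  0.4 -3.5] t 42.1 op 0.039
shift dx dy dz [ 1.2  0.4 -2.4] az -0.4
```

View pics/w28.png

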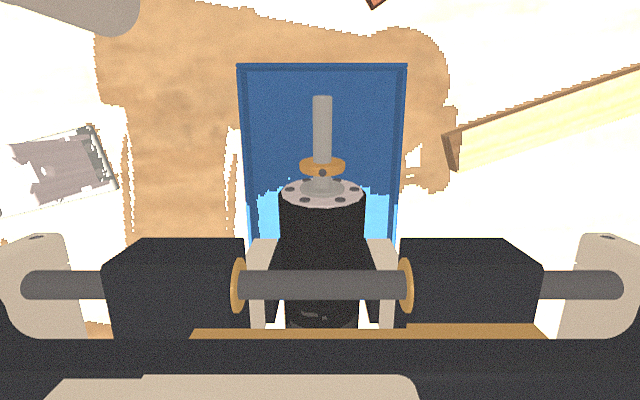

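View pics/s28.png

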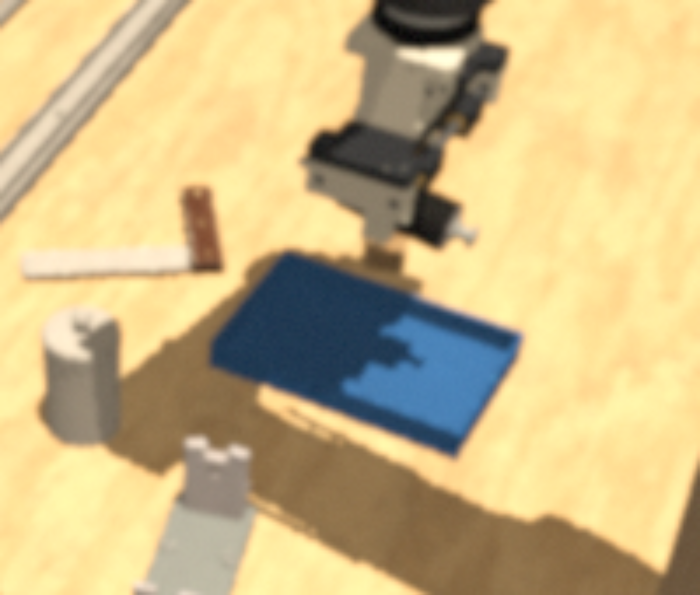

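```bash
python3 -m inch '[{"ax":0,"ay":-4,"az":0,"dx":0,"dy":0,"dz":20,"fingers":25},{"ax":0,"ay":-7,"az":0,"dx":0,"dy":0,"dz":50,"fingers":25},{"ax":0,"ay":-7,"az":0,"dx":0,"dy":0,"dz":80,"fingers":25},{"ax":0,"ay":-7,"az":0,"dx":0,"dy":0,"dz":105,"fingers":25},{"ax":0,"ay":-7,"az":0,"dx":0,"dy":0,"dz":122,"fingers":25},{"ax":0,"ay":-7,"az":0,"dx":0,"dy":0,"dz":128,"fingers":25},{"ax":0,"ay":-7,"az":0,"dx":0,"dy":0,"dz":128,"fingers":25}]'; python3 -c "
from h import *
shift([.522,-.337,-.0196],-4.8)
s=snapshot('wrist')
cv2.imwrite('pics/w29.png',np.clip(s['image'][:,:,::-1].astype(float)*1.7,0,255).astype(np.uint8))
s=snapshot('scene');cv2.imwrite('pics/s29.png',cv2.resize(np.clip(s['image'][80:220,310:470,::-1].astype(float)*1.5,0,255).astype(np.uint8),None,fx=4,fy=4))
"
```

```text
clock: 43.08
tool_pos: [0.5212, -0.3374, -0.0099]
orientation: [180.0, 7.0, -5.2]
force: [0.4, 0.2, -3.3]
opening: 0.0391
tool [ 0.5212 -0.3374 -0.0099] [179.99   6.99  -5.16] F [ 0.4  0.2 -3.3] t 43.075 op 0.0391
shift dx dy dz [ 2.  -0.5  9.6] az -0.4
```

View pics/w29.png

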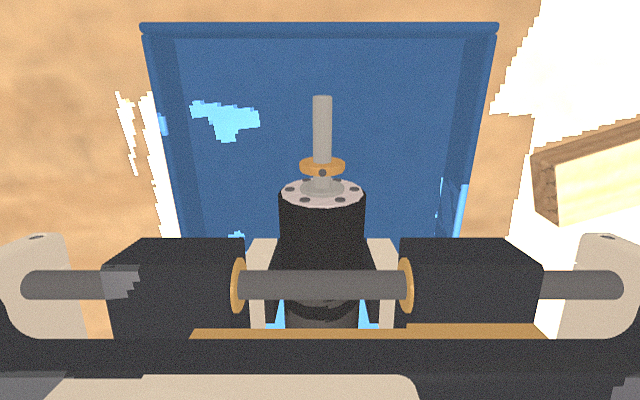

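View pics/s29.png

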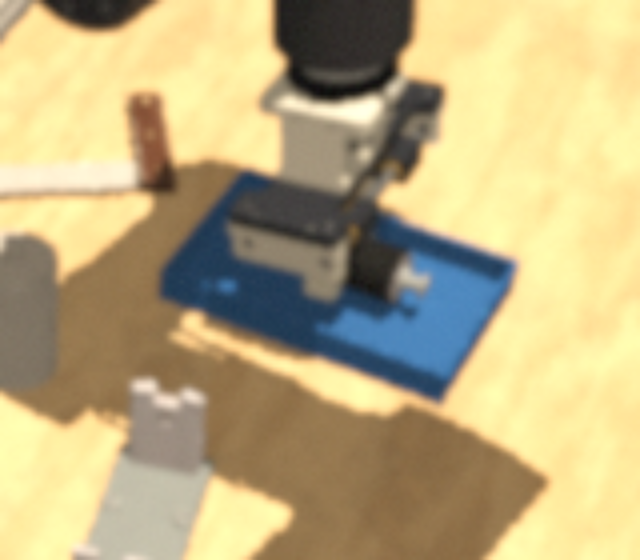

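```bash
python3 -m inch '[{"ax":0,"ay":0,"az":0,"dx":0.4,"dy":0,"dz":3,"fingers":25},{"ax":0,"ay":0,"az":0,"dx":0.7,"dy":0,"dz":6,"fingers":25},{"ax":0,"ay":0,"az":0,"dx":0.7,"dy":0,"dz":6,"fingers":25}]'; python3 f.py 1; python3 -m inch '[{"ax":0,"ay":0,"az":0,"dx":0.1,"dy":0,"dz":1,"fingers":25},{"ax":0,"ay":0,"az":0,"dx":0.1,"dy":0,"dz":1,"fingers":25}]'|sed -n 2,4p;python3 f.py 1; python3 -m inch '[{"ax":0,"ay":0,"az":0,"dx":0.1,"dy":0,"dz":1,"fingers":25},{"ax":0,"ay":0,"az":0,"dx":0.1,"dy":0,"dz":1,"fingers":25}]'|sed -n 2,4p; python3 f.py 1
```

```text
clock: 43.55
tool_pos: [0.5206, -0.3373, -0.0164]
orientation: [-180.0, 7.0, -5.2]
force: [0.3, -0.0, -3.1]
opening: 0.0396
F rest: x 0.9 y 0.1 z -3.5 M [-0.11 -0.62  0.  ] [ 0.5207 -0.3374 -0.0162] 43.6
tool_pos: [0.5208, -0.3373, -0.0173]
orientation: [-180.0, 7.0, -5.2]
force: [0.8, 0.9, -3.4]
F rest: x 0.2 y 0.3 z -3.1 M [-0.08 -0.48  0.01] [ 0.5208 -0.3374 -0.0172] 43.9
tool_pos: [0.5207, -0.3373, -0.0183]
orientation: [-180.0, 7.0, -5.2]
force: [0.2, -0.5, -3.3]
F rest: x 0.0 y 0.7 z -3.6 M [-0.14 -0.59  0.  ] [ 0.5208 -0.3373 -0.0183] 44.2
```

```bash
python3 -m inch '[{"ax":0,"ay":0,"az":0,"dx":0.1,"dy":0,"dz":0.7,"fingers":25},{"ax":0,"ay":0,"az":0,"dx":0.1,"dy":0,"dz":0.7,"fingers":25}]'|sed -n 2,4p; python3 f.py 1; python3 -m inch '[{"ax":0,"ay":0,"az":0,"dx":0.1,"dy":0,"dz":0.7,"fingers":25},{"ax":0,"ay":0,"az":0,"dx":0.1,"dy":0,"dz":0.7,"fingers":25}]'|sed -n 2,4p;python3 f.py 1; python3 -m inch '[{"ax":0,"ay":0,"az":0,"dx":0.1,"dy":0,"dz":0.7,"fingers":25},{"ax":0,"ay":0,"az":0,"dx":0.1,"dy":0,"dz":0.7,"fingers":25}]'|sed -n 2,4p; python3 f.py 1
```

```text
tool_pos: [0.5208, -0.3373, -0.019]
orientation: [-180.0, 7.0, -5.2]
force: [-0.3, 0.6, -4.0]
F rest: x -0.2 y 0.8 z -2.6 M [-0.12 -0.55 -0.02] [ 0.5208 -0.3373 -0.0189] 44.5
tool_pos: [0.5208, -0.3374, -0.0196]
orientation: [180.0, 7.0, -5.2]
force: [-0.0, -0.3, -3.8]
F rest: x 0.4 y 0.1 z -3.2 M [-0.08 -0.56  0.  ] [ 0.5208 -0.3373 -0.0197] 44.8
tool_pos: [0.5209, -0.3374, -0.0197]
orientation: [180.0, 7.0, -5.2]
force: [-3.0, 1.8, 4.8]
F rest: x -1.4 y 2.9 z 4.5 M [ 0.79  0.62 -0.01] [ 0.5208 -0.3374 -0.0197] 45.1
```

The roller touches the tray floor at the height I predicted. I'll release it and back out.

```bash
python3 -m inch '[{"ax":0,"ay":0,"az":0,"dx":0,"dy":0,"dz":-0.3,"fingers":36},{"ax":0,"ay":0,"az":0,"dx":0,"dy":0,"dz":-0.3,"fingers":48},{"ax":0,"ay":0,"az":0,"dx":0,"dy":0,"dz":-0.3,"fingers":60},{"ax":0,"ay":0,"az":0,"dx":0,"dy":0,"dz":-0.3,"fingers":60},{"ax":0,"ay":0,"az":0,"dx":0,"dy":0,"dz":-0.3,"fingers":60}]'; python3 -c "
from h import *
s=snapshot('wrist')
cv2.imwrite('pics/w30.png',np.clip(s['image'][:,:,::-1].astype(float)*1.7,0,255).astype(np.uint8))
"
```

```text
clock: 45.72
tool_pos: [0.5209, -0.3374, -0.0201]
orientation: [180.0, 7.0, -5.2]
force: [0.5, -0.0, 0.2]
opening: 0.0603
```

View pics/w30.png

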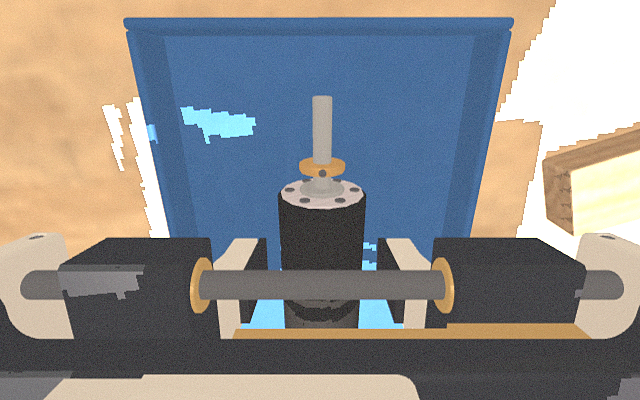

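```bash
python3 -m inch '[{"ax":0,"ay":0,"az":0,"dx":-1,"dy":0,"dz":-10,"fingers":60},{"ax":0,"ay":0,"az":0,"dx":-4,"dy":0,"dz":-35,"fingers":60},{"ax":0,"ay":0,"az":0,"dx":-9,"dy":0,"dz":-75,"fingers":60},{"ax":0,"ay":0,"az":0,"dx":-15,"dy":0,"dz":-120,"fingers":60},{"ax":0,"ay":3,"az":0,"dx":-20,"dy":0,"dz":-160,"fingers":60},{"ax":0,"ay":7,"az":0,"dx":-40,"dy":0,"dz":-200,"fingers":60},{"ax":0,"ay":7,"az":0,"dx":-60,"dy":0,"dz":-220,"fingers":60},{"ax":0,"ay":7,"az":0,"dx":-60,"dy":0,"dz":-220,"fingers":60}]'; python3 -m inch '[{"ax":0,"ay":0,"az":0,"dx":0,"dy":0,"dz":0,"fingers":60},{"ax":0,"ay":0,"az":0,"dx":0,"dy":0,"dz":0,"fingers":60},{"ax":0,"ay":0,"az":0,"dx":0,"dy":0,"dz":0,"fingers":60}]'
python3 - <<'E'
from h import *
W=snapshot('wrist');cv2.imwrite('pics/w31.png',np.clip(W['image'][:,:,::-1].astype(float)*1.7,0,255).astype(np.uint8))
T=snapshot('top');cv2.imwrite('pics/t31.png',np.clip(T['image'][:,:,::-1].astype(float)*1.4,0,255).astype(np.uint8))
S=snapshot('scene');cv2.imwrite('pics/s31.png',np.clip(S['image'][:,:,::-1].astype(float)*1.4,0,255).astype(np.uint8))
for n,s in (('wrist',W),('top',T),('scene',S)):
  for k,z in dict(roller_mid=.024,parts_tray=0,key_handle=.015,sanding_block=0,steel_canister=0,tape_roll=0).items():
    r=landmark_of(k,n)
    if r: print(n,k,round(r[0]['score'],2),np.round(r[0]['position']),onplane(s,r[0]['position'],z).round(3))
o=get_obs();print(o['tool_pos'],o['force'],o['qvel'].round(2),o['clock'])
E
```

```text
clock: 46.78
tool_pos: [0.4884, -0.3349, 0.2094]
orientation: [179.9, -0.3, -5.2]
force: [1.1, -0.6, -0.4]
opening: 0.0603
clock: 47.15
tool_pos: [0.4883, -0.3343, 0.2044]
orientation: [-180.0, 0.1, -5.2]
force: [0.0, -0.1, 0.7]
opening: 0.0599
wrist roller_mid 0.63 [324. 147.] [ 0.524 -0.34   0.024]
top parts_tray 0.26 [371. 180.] [ 0.701 -0.168  0.   ]
top key_handle 0.83 [324. 278.] [ 0.392 -0.01   0.015]
top sanding_block 0.71 [301. 175.] [0.72  0.055 0.   ]
top steel_canister 0.64 [302. 172.] [0.732 0.052 0.   ]
top tape_roll 0.84 [265. 168.] [0.746 0.172 0.   ]
scene roller_mid 0.73 [392. 148.] [ 0.531 -0.326  0.024]
scene parts_tray 0.71 [395. 151.] [ 0.527 -0.346  0.   ]
scene key_handle 0.64 [403. 246.] [ 0.396 -0.017  0.015]
scene sanding_block 0.58 [266. 229.] [0.724 0.07  0.   ]
scene steel_canister 0.81 [313. 172.] [ 0.707 -0.163  0.   ]
scene tape_roll 0.56 [233. 262.] [0.743 0.188 0.   ]
[ 0.48827022 -0.33439357  0.20565437] [0.02931674 0.84342779 1.19663258] [ 0.09  0.13  0.08 -0.09 -0.   -0.01] 48.2
```

View pics/w31.png

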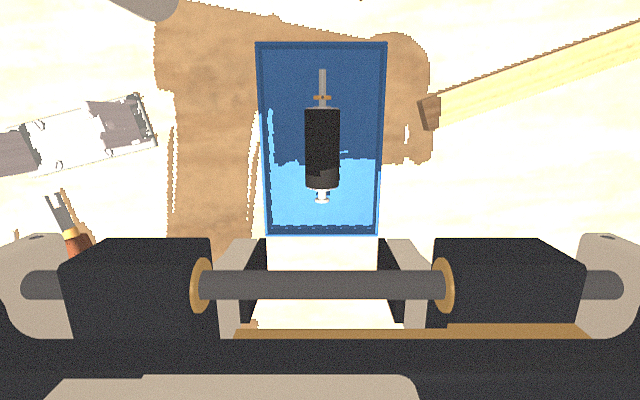

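View pics/s31.png

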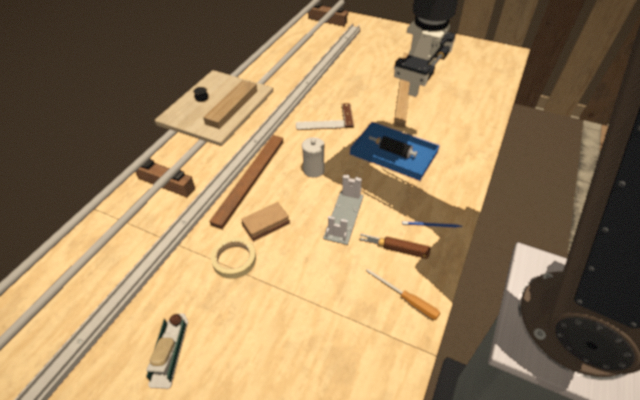

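View pics/t31.png

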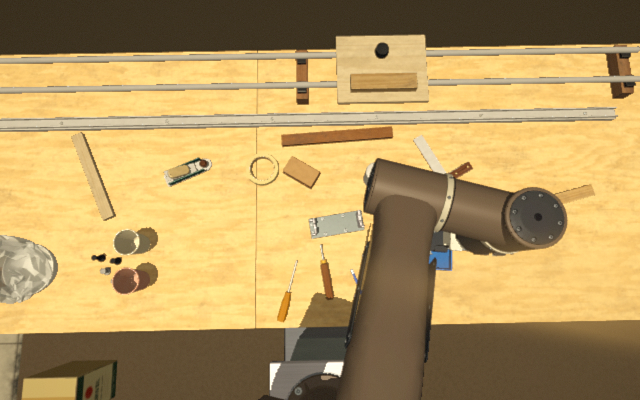

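The wrist view shows the roller in the tray at (322,148), parallel to its long side. The key lies on the bench in front of the rest at (65,225) in the wrist view and (404,246) in the scene view. The bystanders haven't moved and the robot is clear, so I'm handing in.

```bash
python3 -c "
from plant import *
print(close_job()); print(get_obs()['clock'])"
```

```text
the job is handed in; nothing more can be done
None
the job is handed in; nothing more can be done
```

I took the roller out of the rest and laid it in the blue tray. The key is lying on the bench in front of the rest. I handed the job in at about 48 s of the 72 s allowed; the system gave no verdict.

- **Pin release:** I pressed the collar in to about 7–8 N (limit 14 N). The camera showed the pin clear of its hole. I then raised the fork 21 mm with the roller's sprung end on it and set the pin down in the notch.
- **Roller in the tray:** The final pictures show it lying flat along the tray's length. Its centre is about 1 cm or less from the tray's centre. It touched down at about 8 N.
- **Key:** It lies on the bench about 0.3 m to the side of the tray.
- **Bystanders:** In the pictures, the sanding block, canister and tape are where they were at the start. The position estimates agree with the starting ones to about 1–1.5 cm, which is as precise as they get. The top view's canister estimate landed on the sanding block, because the arm hid the canister there; the scene view had it in place.

**Problems along the way:**
- **Height readout:** The reported tool height was about 28–30 mm too low for the fingertips. My first two grasps of the key therefore closed above the handle and missed. I found the true height by lowering in small steps and then touching the key to the bench.
- **Bench contact:** During that touch the key pressed on the bench with about 43 N. This was through the held key and not on the roller or the rest. It may count against the job if it is judged under the 40 N limit for the arm.

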